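Mix the stored tester paint pots in the hand-cranked mixer

ROBOT

A 7-joint arm with a two-finger parallel gripper is mounted at the origin on a cart in front of the work surface, level with it; the furniture and walls round the work are solid. World frame = base frame: x ahead of the robot, y to its left, z up, the work surface at z = 0. Lengths are in m, angles in rad, forces in N, time in s.
With the tool pointing down it reaches from about 0.425 to 0.875 m from the base axis. Payload 9.9 kg.
Tool frame: the origin (TCP) lies between the finger pads; the fingertips stand 11 mm ahead of it and the grasp point (between the pads) lies 8 mm behind it; z points along the fingers, y is the line along which they close (so a half turn about z gives the same grasp; the last joint's range is limited). The gripper opens to 85 mm and grips with 20 to 120 N. Pads are 22 mm wide; open, the fingers measure 114 mm over their backs; the gripper's body (76 mm by 85 mm) begins 54 mm behind the grasp point. The pads swing forward as they close: fully open they stand 13 mm farther back than shut.
Start: joints at [-1.207, 0.576, 0.025, 1.437, -0.015, 1.129, -0.057], TCP at [0.292, 0.608, 0.242] pointing down, gripper open.
Joint ranges: [-2.76, 2.76], [-0.34, 2.15], [-1.52, 1.57], [0.19, 2.46], [-1.09, 4.23], [0.17, 1.99], [-2.82, 2.82]. Speed limits (rad/s): [2.22, 2.22, 3.01, 3.01, 3.14, 3.14, 3.14].

INTERFACE

Orientations are given as a unit quaternion [x, y, z, w].
In Python, from plant import ctrl, snapshot, get_calibration, ticket, boxes_of, masks_of gives the robot as it stands. The module is installed in compiled form; this text tells all that it offers.
- The arm moves only by the tool arm_command, never from a script. Its argument "deltas" is a list of rows, each a list of 6 numbers: the shift along the tool's x, y, z in mm, then the turn, a rotation vector about the tool's x, y, z in degrees. A call has 1 to 8 rows; each row shifts and turns the commanded pose from where the row before left it, along the tool's axes as they then stand; what a row does not reach is not made up. A row lasts 1/10 s, in which the tool goes at most 50 mm and 8.59 degrees, less where a joint would pass 70% of its speed; a pose out of reach is approached as far as the arm can. A call with a gripper value outside its range is refused whole. "grip" is the finger opening in mm, from 0 to 85.4, set as the call begins (left out, the last holds). The fingers move at their own pace and stop on an object; the grip force is fixed at half the most. Time passes only in rows, so rows that do not move let the fingers close. It gives the time, the measured TCP pose, the force, the opening and the grip force at its end, in the units of the state.
- ctrl.read_state(): the state, without advancing time (a new reading comes with each control period).
- snapshot(name): name is "scene" or "top"; returns the picture (384x512x3 uint8, red, green, blue); there is no depth.
- get_calibration(name): a dict with "fx", "fy", "cx", "cy" (pixels), "position" and "orientation" of the camera in the world. Camera axes: x right, y down, z forward; pixel columns grow to the right and rows downward; lengths in m; the calibration is good to about 2 mm. A picture is of the moment at which its call begins. get_calibration takes no time and is no camera call.
- ticket.close_job(): hands the job in; it is judged then, once.
Trained networks look in the newest picture that a camera, given by its name, has taken for a name from the list of things; names that differ only in an ending like _2 or _b are one class to them, and where a whole thing is asked for, a point or a joint stands for the part that bears it (a point fixed in the world has none). Each returns a list of dicts, best first, with "conf" (0 to 1); they miss things now and then, are a little off and sometimes report something else, mostly with a low value. They report only what shows in the picture. A call takes as long as a camera call.
- boxes_of(camera, name): "extent" ([left, top, right, bottom] as shares, 0 to 1, of the picture: columns of its width, rows of its height, round what is visible of it).
- masks_of(camera, name): "region" (384x512 bool, what is visible of it) and "extent" ([left, top, right, bottom] as shares, 0 to 1, of the picture: columns of its width, rows of its height, round what is visible of it).
The state is a dict: "time_s": time; "q": joint angles; "joint_velocities": joint speeds; "joint_efforts": joint torques, N m; "tcp_pos": TCP position; "eef_rot": TCP orientation; "contact_force": force on the tool from outside, world axes, zero at the start; "moment": the same for the moment, N m; "gripper_width": opening from 0.0 (shut) to 1.0 (fully open); "grasp_force": force on a finger pad.
Only numpy, scipy, OpenCV 4.12 (cv2) and the standard library are available. Lean on these libraries where they do the work, as an engineer would, in place of code of your own. Each camera call takes 0.05 s, during which the arm holds its last target. There are 200 camera calls.

TASK

Open the storage box by tipping its lid up by the front bar, with the back edge still on the box, then lift it off and stand it right way up on the bare desk. Stand every paint pot from the box in a well of its own on the mixer's turntable, then turn the crank three full turns clockwise (seen from above; no more than three and a half) at a steady, unhurried speed, under half a turn a second, straight through the heavy point in each turn. Afterwards stand all the pots upright on the cork mat, leaving the other things on the desk alone.

Things in the scene. Friction and masses are not known exactly. Their poses are not given: they have to be found in the camera images.
- box_base: low white base of the storage box, 94 x 222 mm, fixed to the desk; origin at the centre of its underside, y along its length, front = -x. The pots stand in a row along y on its inner floor (14 mm above the desk), about 64 mm apart. A ledge 14 mm high runs round it outside a lip 78 x 206 mm whose top is at 24 mm. The box stands to the left or to the right of the mixer, the cork mat on the other side
- lid: deep white lid, loose, 0.16 kg, 90 x 218 mm and 71 mm high (walls 3 mm, open below), standing on the base's ledge over the pots; 3 mm clearance round the lip. Origin at the centre of its lower edge, axes as the base's, z up
- lid_bar (a point): centre of the wooden grip bar on top of the lid along its front edge: bar 12 mm thick (lid x), 70 mm long (lid y), upright, from 70 to 99 mm above the lid's lower edge; this point is 34 mm in front of the lid's centre and 86 mm above its lower edge. Bar and lid are one piece
- lid_rear (a point): middle of the lid's lower back edge (45 mm behind its centre), about which it tips
- mixer: grey cast body of the hand-cranked mixer, fixed to the desk; origin on the desk under the turntable's axis; the crank's upright axis is 165 mm in front (-x of the mixer). An off-centre brass weight on a side disc is lifted once each turn of the crank
- crank (a joint): angle of the crank, rad; 0 at the start, grows clockwise seen from above. Friction 0.22 N m holds it wherever it is left; the weight adds up to 0.24 N m against the first half of each turn (worst at a quarter turn) and pulls along in the second half. It turns the turntable clockwise at half its angle
- crank_knob (a point): centre of the upright wooden crank knob, 22 mm in diameter, from 96 to 136 mm above the desk; this point is 117 mm above the desk, on a circle of 45 mm radius round the crank's axis. The knob spins freely on its pin, so a grip on it need not turn
- well0 (a point): well 0: centre of its floor on the turntable's top, 65 mm above the desk, 46 mm from the turntable's axis; four steel pins, 16 mm high above the floor, stand round it and leave a circle of 65 mm diameter for a pot (a pot knocked within its well may rest up to 13 mm off its centre). Turns with the turntable (176 mm in diameter)
- well1 (a point): well 1: centre of its floor on the turntable's top, 65 mm above the desk, 46 mm from the turntable's axis; four steel pins, 16 mm high above the floor, stand round it and leave a circle of 65 mm diameter for a pot (a pot knocked within its well may rest up to 13 mm off its centre). Turns with the turntable (176 mm in diameter)
- well2 (a point): well 2: centre of its floor on the turntable's top, 65 mm above the desk, 46 mm from the turntable's axis; four steel pins, 16 mm high above the floor, stand round it and leave a circle of 65 mm diameter for a pot (a pot knocked within its well may rest up to 13 mm off its centre). Turns with the turntable (176 mm in diameter)
- pot_1: white-capped round tester paint pot, 51 mm in diameter below and 53 mm at the cap (its top 14 mm), 61 mm high, 0.19 kg, loose; origin at the centre of its underside (within 1 mm), z up. Two or three pots are present; None if absent
- pot_2: white-capped round tester paint pot, 51 mm in diameter below and 53 mm at the cap (its top 14 mm), 61 mm high, 0.19 kg, loose; origin at the centre of its underside (within 1 mm), z up. Two or three pots are present; None if absent
- pot_3: white-capped round tester paint pot, 51 mm in diameter below and 53 mm at the cap (its top 14 mm), 61 mm high, 0.19 kg, loose; origin at the centre of its underside (within 1 mm), z up. Two or three pots are present; None if absent
- mat: flat cork mat, 120 x 260 x 5 mm, fixed; origin at the centre of its underside, y along its length; pots end standing on it. Box and mat lie left and right of the mixer; the raised monitor screen hangs behind the left place, from about 0.7 m in front of the robot
- glue_stick: upright glue stick, 27 mm thick, 92 mm high, a bystander to leave alone; origin under its centre
- clip: small black paper clip at the front of the desk, 20 mm high, a bystander to leave alone; origin under its centre

How it is judged:
By the outcome, as a careful person would: the job done as asked, in the order asked, and still so for the second after the job is handed in, with the robot touching nothing.
Of pot_1, pot_2, pot_3 only 2 to 3 are there at a start; the rules pass over those that are not, and their reading is None.
At some moment in a run one of pot_1, pot_2, pot_3 may be knocked a few centimetres aside while the robot is not near it.
Once in a run the grip may slacken for a moment while it holds something.
It also fails if it takes over 210 s, if anything falls off the work surface, if the arm or the gripper's body presses on something with over 40 N, if the wrist force passes 120 N, or if a joint passes its speed limit or range.

## Working session

There is one attempt and no reset: what is moved stays moved. The work goes in short steps, Python scripts to look and compute and a tool call to move; the robot and the scene stay as the last step left them, time stands still between calls to the robot, and variables do not carry over. Pictures are saved under pics/ and viewed, at most 14 in all, crops included, and the job is handed in when it is done.

Besides the shell and the picture viewer there is one more tool, called after "Emit:" by a JSON object that holds its "method" and its "body", one argument or row to a line. arm_command: Moves the arm, as the interface text tells. Its arguments: {"type":"object","properties":{"deltas":{"type":"array","items":{"type":"array","items":{"type":"number"}}},"grip":{"type":"number"}},"required":["deltas"]}

```bash
mkdir -p pics
cat > h.py <<'E'
import numpy as np, cv2
from scipy.spatial.transform import Rotation as R
from plant import ctrl, snapshot, get_calibration, ticket, boxes_of, masks_of
def ray(cam,u,v,z):
    c=get_calibration(cam); d=R.from_quat(c["orientation"]).apply([(u-c["cx"])/c["fx"],(v-c["cy"])/c["fy"],1])
    p=np.array(c["position"]); return p+d*(z-p[2])/d[2]
def proj(cam,P):
    c=get_calibration(cam); q=R.from_quat(c["orientation"]).inv().apply(np.atleast_2d(P)-np.array(c["position"]))
    return np.c_[c["fx"]*q[:,0]/q[:,2]+c["cx"],c["fy"]*q[:,1]/q[:,2]+c["cy"]]
def snap(cam,name=None):
    im=snapshot(cam)
    if name: cv2.imwrite(f"pics/{name}.png",cv2.cvtColor(im,cv2.COLOR_RGB2BGR))
    return im
def px(e): return np.array(e)*[512,384,512,384]
def st():
    s=ctrl.read_state(); r=R.from_quat(s["eef_rot"])
    print("t",round(s["time_s"],2),"p",np.round(np.array(s["tcp_pos"])*1000,1),"F",np.round(s["contact_force"],1),"w",round(s["gripper_width"]*85.4,1),"gf",round(s["grasp_force"],1)); print(np.round(r.as_matrix(),3).tolist()); return s,r
def step(target):  # world target mm -> tool delta
    s,r=st(); print("tool delta",np.round(r.inv().apply(np.array(target)-np.array(s["tcp_pos"])*1000),1))
E
python3 - <<'E'
from h import *
np.set_printoptions(suppress=True)
st()
for cam in("top","scene"):
    snap(cam,cam+"0"); c=get_calibration(cam); print(cam,c)
    for n in("lid","lid_bar","box_base","mixer","crank_knob","mat","pot_1","glue_stick","clip","well0"):
        print(n,[(round(b["conf"],2),np.round(px(b["extent"])).tolist()) for b in boxes_of(cam,n)[:3]])
E
```

```text
t 0.0 p [292.  608.1 241.4] F [-0.4 -0.2  0.1] w 85.3 gf 0.0
[[-0.901, 0.433, -0.001], [0.433, 0.901, -0.002], [-0.0, -0.002, -1.0]]
top {'fx': 454.24043515426115, 'fy': 454.24043515426115, 'cx': 254.1654458747132, 'cy': 192.2893212938717, 'position': array([0.24376152, 0.17061849, 1.51252184]), 'orientation': array([-0.55497736,  0.82284007, -0.10165686,  0.06782496])}
lid [(0.83, [321.0, 162.0, 392.0, 217.0])]
lid_bar [(0.87, [321.0, 157.0, 392.0, 217.0])]
box_base []
mixer [(0.92, [234.0, 143.0, 299.0, 237.0])]
crank_knob [(0.45, [278.0, 206.0, 292.0, 224.0])]
mat [(0.93, [144.0, 206.0, 229.0, 278.0])]
pot_1 [(0.66, [235.0, 144.0, 288.0, 194.0])]
glue_stick [(0.69, [182.0, 157.0, 195.0, 171.0])]
clip []
well0 [(0.72, [238.0, 142.0, 287.0, 192.0])]
scene {'fx': 353.41941749269563, 'fy': 353.41941749269563, 'cx': 258.6049709623393, 'cy': 192.968162158233, 'position': array([ 0.2563316 , -0.69035537,  0.5812793 ]), 'orientation': array([ 0.85972828, -0.17521234,  0.10450469, -0.46823786])}
lid [(0.82, [232.0, 245.0, 327.0, 367.0])]
lid_bar [(0.71, [228.0, 241.0, 331.0, 362.0])]
box_base [(0.95, [228.0, 281.0, 324.0, 369.0]), (0.7, [259.0, 185.0, 326.0, 225.0]), (0.24, [212.0, 191.0, 236.0, 212.0])]
mixer [(0.55, [204.0, 180.0, 326.0, 251.0])]
crank_knob [(0.42, [259.0, 181.0, 324.0, 225.0])]
mat []
pot_1 []
glue_stick [(0.67, [286.0, 153.0, 295.0, 178.0]), (0.28, [232.0, 240.0, 327.0, 364.0])]
clip [(0.63, [200.0, 260.0, 219.0, 275.0])]
well0 [(0.75, [257.0, 181.0, 326.0, 226.0])]
```

View pics/top0.png

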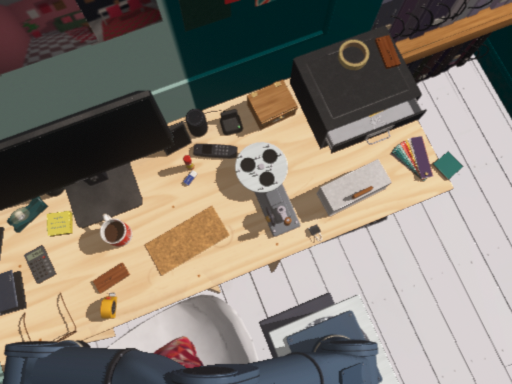

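View pics/scene0.png

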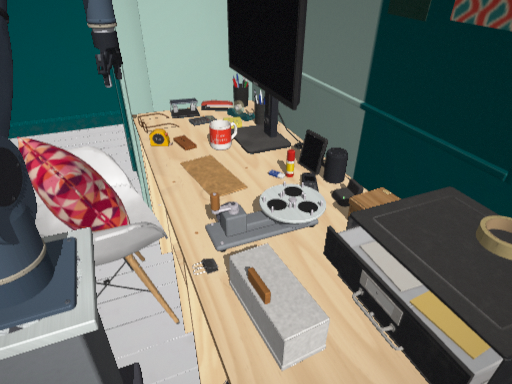

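The top view shows the lid at (355,187) right of the mixer, its bar at (360,193), the turntable at (262,168), the knob near (285,216) and the mat at (187,240). The scene view agrees: lid (278,300), knob (214,200), clip (210,266).

Run:
```python
from h import *
im=snap("top")
c=cv2.resize(im[130:290,135:405],None,fx=2.9,fy=2.9,interpolation=cv2.INTER_CUBIC)
cv2.imwrite("pics/topcrop.png",c[:,:,::-1])
s=snap("scene"); cv2.imwrite("pics/scenecrop.png",cv2.resize(s[170:375,190:340],None,fx=2.9,fy=2.9,interpolation=cv2.INTER_CUBIC)[:,:,::-1])
for n,z in(("lid",.085),("mat",.005),("well0",.065),("glue_stick",.092)):
    m=masks_of("top",n)
    if not m: print(n,None); continue
    ys,xs=np.nonzero(m[0]["region"]); W=np.array([ray("top",x,y,z)[:2] for x,y in zip(xs,ys)])*1000
    print(n,m[0]["conf"],cv2.minAreaRect(W.astype(np.float32)),W.mean(0).round(1))
    q=cv2.boxPoints(cv2.minAreaRect(W.astype(np.float32))); print(q.round().tolist())
```

```text
lid 0.88 ((471.2768859863281, -273.767578125), (98.62610626220703, 238.2112274169922), 4.920297145843506) [ 470.5 -272.5]
[[412.0, -159.0], [432.0, -397.0], [531.0, -388.0], [510.0, -151.0]]
mat 0.87 ((525.3921508789062, 295.7723388671875), (120.2138900756836, 261.3013916015625), 8.816527366638184) [525.3 296.7]
[[446.0, 416.0], [486.0, 157.0], [605.0, 176.0], [565.0, 434.0]]
well0 0.56 ((650.5704345703125, -21.227935791015625), (171.3123779296875, 170.12969970703125), 48.51918029785156) [650.2 -22.3]
[[530.0, -29.0], [658.0, -142.0], [771.0, -13.0], [644.0, 99.0]]
glue_stick 0.58 ((746.99365234375, 197.69219970703125), (46.85331344604492, 19.979476928710938), 0.5259889364242554) [747.  197.5]
[[723.0, 207.0], [724.0, 187.0], [771.0, 188.0], [770.0, 208.0]]
```

View pics/topcrop.png

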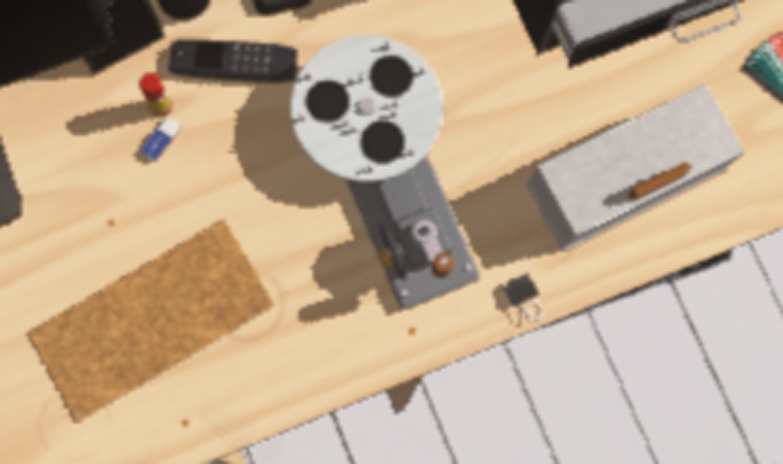

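View pics/scenecrop.png

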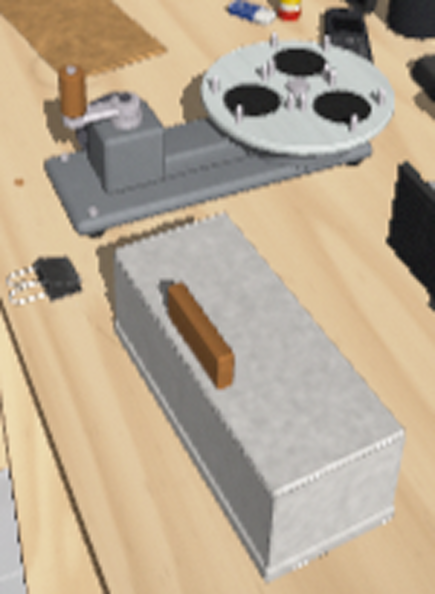

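Run:
```python
from h import *
T=lambda u,v,z:(ray("top",135+u/2.9,130+v/2.9,z)[:2]*1000).round(1)
S=lambda u,v,z:(ray("scene",190+u/2.9,170+v/2.9,z)[:2]*1000).round(1)
print("lid top corners T",[T(*p,.085) for p in((530,177),(705,87),(743,154),(572,236))])
print("lid top corners S",[S(*p,.085) for p in((118,250),(226,216),(403,434),(276,491))])
print("bar top T",[T(*p,.113) for p in((634,195),(690,168))],"S",[S(*p,.113) for p in((176,286),(227,360))])
print("hub T",T(366,107,.07),"S",S(299,87,.07))
print("wells T",[T(*p,.065) for p in((326,101),(390,76),(383,142))])
print("wells S",[S(*p,.065) for p in((252,101),(300,62),(342,107))])
print("knob T",T(442,263,.13),"S",S(72,70,.136)," axis T",T(424,228,.09),"S",S(125,102,.095))
print("glue",T(150,83,.092),"clip",T(520,290,.01))
```

```text
lid top corners T [array([ 500.7, -157.5]), array([ 522.7, -385.1]), array([ 435.5, -390.2]), array([ 421.8, -173.3])]
lid top corners S [array([ 425. , -180.4]), array([ 510. , -176.7]), array([ 524.7, -388.6]), array([ 440.1, -393. ])]
bar top T [array([ 434.6, -248.2]), array([ 439.2, -318.2])] S [array([ 438.2, -254.5]), array([ 442.8, -321.6])]
hub T [649.3 -20.4] S [651.8 -27.3]
wells T [array([674.6,  18.8]), array([675., -61.]), array([604.8, -23.3])]
wells S [array([606.3, -24.8]), array([676.7,  16.3]), array([675.9, -63.3])]
knob T [441.3 -21.8] S [444.1 -22.7]  axis T [490.5 -24.3] S [487.2 -24.7]
glue [761.  198.5] clip [ 395.7 -109.5]
```

Emit:
{"method": "arm_command", "body": {
  "deltas": [
    [-45.5,-34.7,0,0,0,0],
    [-45.5,-34.7,0,0,0,0],
    [-45.5,-34.7,0,0,0,0],
    [-45.5,-34.7,0,0,0,0],
    [-45.5,-34.7,0,0,0,0],
    [-45.5,-34.7,0,0,0,0],
    [-45.5,-34.7,0,0,0,0],
    [-45.5,-34.7,0,0,0,0]
  ],
  "grip": 85
}}

```text
time_s: 2.2
tcp_pos: [0.4746, 0.2503, 0.2426]
eef_rot: [0.222, 0.975, 0.0, 0.0]
contact_force: [0.5, 0.2, -0.5]
gripper_width: 0.997
grasp_force: 0.0
```

Emit:
{"method": "arm_command", "body": {
  "deltas": [
    [0,0,0,0,0,7.5],
    [0,0,0,0,0,7.5],
    [0,0,0,0,0,7.5],
    [0,0,0,0,0,7.5],
    [0,0,0,0,0,7.5],
    [0,0,0,0,0,7.5],
    [0,0,0,0,0,7.5],
    [0,0,0,0,0,7.5]
  ]
}}

```text
time_s: 3.0
tcp_pos: [0.4739, 0.2521, 0.2424]
eef_rot: [0.682, 0.732, 0.0, -0.0]
contact_force: [0.6, 0.2, 0.9]
gripper_width: 0.996
grasp_force: 0.0
```

Emit:
{"method": "arm_command", "body": {
  "deltas": [
    [-48,-9.5,0,0,0,0],
    [-48,-9.5,0,0,0,0],
    [-48,-9.5,0,0,0,0],
    [-48,-9.5,0,0,0,0],
    [-48,-9.5,0,0,0,0],
    [-48,-9.5,0,0,0,0],
    [-48,-9.5,0,0,0,0],
    [-48,-9.5,0,0,0,0]
  ]
}}

```text
time_s: 3.8
tcp_pos: [0.4268, -0.1384, 0.2427]
eef_rot: [0.68, 0.734, 0.0, 0.0]
contact_force: [1.6, 1.6, 0.2]
gripper_width: 0.994
grasp_force: 0.0
```

```bash
python3 -c "
from h import *
st();step([439,-285,160])"
```

```text
t 3.8 p [ 426.8 -138.4  242.7] F [1.6 1.6 0.2] w 84.9 gf 0.0
[[-0.076, 0.997, 0.001], [0.997, 0.076, 0.0], [0.0, 0.001, -1.0]]
t 3.8 p [ 426.8 -138.4  242.7] F [1.6 1.6 0.2] w 84.9 gf 0.0
[[-0.076, 0.997, 0.001], [0.997, 0.076, 0.0], [0.0, 0.001, -1.0]]
tool delta [-147.1    0.9   82.7]
```

Emit:
{"method": "arm_command", "body": {
  "deltas": [
    [-49,0.3,10,0,0,0],
    [-49,0.3,20,0,0,0],
    [-49,0.3,20,0,0,0],
    [0,0,32,0,0,0],
    [0,0,20,0,0,0],
    [0,0,0,0,0,0],
    [0,0,0,0,0,0]
  ]
}}

```text
time_s: 4.5
tcp_pos: [0.4389, -0.2777, 0.1429]
eef_rot: [0.68, 0.733, -0.0, -0.0]
contact_force: [-0.3, 0.1, 0.1]
gripper_width: 0.996
grasp_force: 0.0
```

Run:
```python
from h import *
step([439,-285,100])
s=snap("scene"); cv2.imwrite("pics/s2.png",cv2.resize(s[200:375,170:340],None,fx=3.3,fy=3.3,interpolation=cv2.INTER_CUBIC)[:,:,::-1])
```

```text
t 4.5 p [ 438.9 -277.7  142.9] F [-0.3  0.1  0.1] w 85.1 gf 0.0
[[-0.076, 0.997, -0.0], [0.997, 0.076, 0.0], [0.0, -0.0, -1.0]]
tool delta [-7.3 -0.5 42.9]
```

View pics/s2.png

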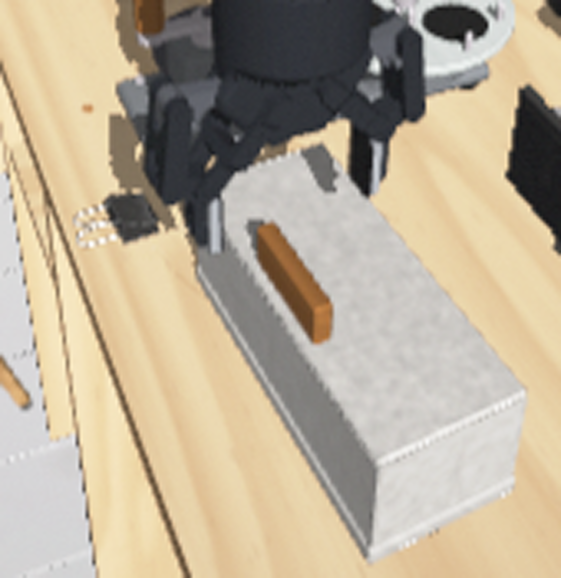

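The picture shows the gripper open with fingertips at crop (215,245) and (375,185), and the bar at (293,285) below and nearer. I'll check this against the projection.

Run:
```python
from h import *
s,r=st(); p=np.array(s["tcp_pos"])
for off in([0,0,0],[0,.043,-.013],[0,-.043,-.013]):
    q=proj("scene",p+r.apply(off))[0]; print((q-[170,200])*3.3)
print((proj("scene",[[.439,-.285,.113],[.439,-.25,.113]])-[170,200])*3.3)
```

```text
t 4.55 p [ 439.4 -277.8  143.5] F [-0.6 -0.7  0.2] w 84.8 gf 0.0
[[-0.076, 0.997, 0.001], [0.997, 0.076, -0.001], [-0.001, 0.001, -1.0]]
[285.38130082 213.22774496]
[356.59592942 169.64425531]
[210.59191681 221.83150288]
[[289.34863323 263.78047822]
 [264.55855661 220.75764927]]
```

The tool and the bar both project within a few crop pixels of where they are seen; I'll descend and grip.

Emit:
{"method": "arm_command", "body": {
  "deltas": [
    [-9,0.5,10,0,0,0],
    [0,0,15,0,0,0],
    [0,0,12,0,0,0],
    [0,0,6,0,0,0],
    [0,0,0,0,0,0],
    [0,0,0,0,0,0]
  ]
}}

```text
time_s: 5.15
tcp_pos: [0.4401, -0.2867, 0.0997]
eef_rot: [0.68, 0.733, -0.0, 0.0]
contact_force: [-0.2, -0.3, 0.5]
gripper_width: 0.994
grasp_force: 0.0
```

Emit:
{"method": "arm_command", "body": {
  "deltas": [
    [0,0,0,0,0,0],
    [0,0,0,0,0,0],
    [0,0,0,0,0,0],
    [0,0,0,0,0,0],
    [0,0,0,0,0,0],
    [0,0,0,0,0,0],
    [0,0,0,0,0,0],
    [0,0,0,0,0,0]
  ],
  "grip": 0
}}

```text
time_s: 5.95
tcp_pos: [0.4404, -0.2867, 0.0997]
eef_rot: [0.68, 0.733, 0.0, 0.0]
contact_force: [0.5, 0.9, 3.5]
gripper_width: 0.13
grasp_force: 59.3
```

Run:
```python
from h import *
s,r=st(); print(np.round(s["q"],2))
# tip plan about rear edge: lid yaw from tool y axis
p=np.array(s["tcp_pos"])*1000
ly=r.as_matrix()[:,0]; lx=r.as_matrix()[:,1]
# bar is at tcp x; rear edge 79 behind, z=14
piv=p+79*lx; piv[2]=14
print("piv",piv)
def rows(n,tot):
    M0=r; P=p.copy(); v0=p-piv
    for i in range(1,n+1):
        a=np.radians(tot*i/n); Q=R.from_rotvec(ly*a); P1=piv+Q.apply(v0); M1=Q*r
        d=M0.inv().apply(P1-P); rv=np.degrees((M0.inv()*M1).as_rotvec())
        if i in(1,n): print(np.round(d,2),np.round(rv,2),P1.round(0))
        P=P1;M0=M1
rows(14,35)
```

```text
t 5.95 p [ 440.4 -286.7   99.7] F [0.5 0.9 3.5] w 11.1 gf 59.3
[[-0.076, 0.997, 0.001], [0.997, 0.076, -0.0], [-0.0, 0.001, -1.0]]
[ 0.24  0.57  0.37  2.01 -0.34  0.62  0.92]
piv [ 519.14206366 -280.66160919   14.        ]
[ 0.    3.82 -3.36] [ 2.5 -0.   0. ] [ 444. -286.  103.]
[-0.    3.82 -3.36] [2.5 0.  0. ] [ 504. -282.  130.]
```

Emit:
{"method": "arm_command", "body": {
  "deltas": [
    [0,3.8,-3.4,2.5,0,0],
    [0,3.8,-3.4,2.5,0,0],
    [0,3.8,-3.4,2.5,0,0],
    [0,3.8,-3.4,2.5,0,0]
  ]
}}

```text
time_s: 6.35
tcp_pos: [0.4554, -0.2855, 0.1122]
eef_rot: [0.677, 0.73, -0.065, -0.06]
contact_force: [0.1, 0.3, -1.0]
gripper_width: 0.127
grasp_force: 58.8
```

Emit:
{"method": "arm_command", "body": {
  "deltas": [
    [0,3.8,-3.4,2.5,0,0],
    [0,3.8,-3.4,2.5,0,0],
    [0,3.8,-3.4,2.5,0,0],
    [0,3.8,-3.4,2.5,0,0]
  ]
}}

```text
time_s: 6.75
tcp_pos: [0.4735, -0.284, 0.1217]
eef_rot: [0.669, 0.722, -0.128, -0.119]
contact_force: [0.2, 0.7, -1.5]
gripper_width: 0.125
grasp_force: 58.9
```

Run:
```python
from h import *
s,r=st(); print(np.round(s["q"],2))
s=snap("scene"); cv2.imwrite("pics/s3.png",cv2.resize(s[200:375,170:340],None,fx=3.3,fy=3.3,interpolation=cv2.INTER_CUBIC)[:,:,::-1])
```

```text
t 6.75 p [ 473.5 -284.   121.7] F [ 0.2  0.7 -1.5] w 10.7 gf 58.9
[[-0.075, 0.936, -0.344], [0.997, 0.071, -0.026], [-0.0, -0.345, -0.939]]
[ 0.06  0.75  0.52  1.67 -0.17  1.11  0.69]
```

View pics/s3.png

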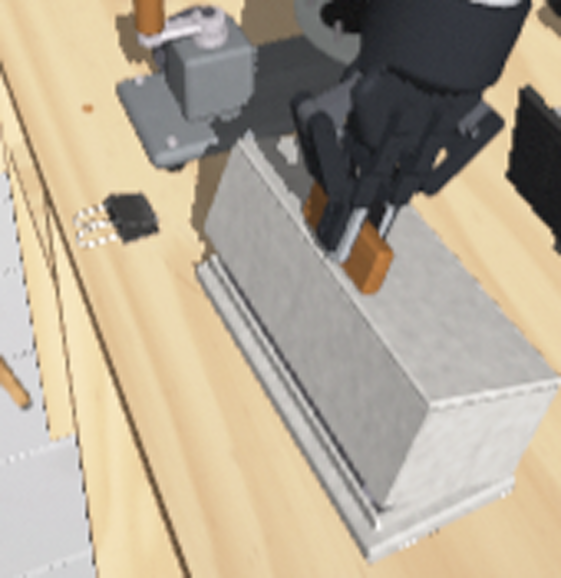

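Lid tips cleanly about its rear edge (rear still on the ledge, front edge at crop (385,510)–(245,140) raised). I continue, and find a bare place.

Emit:
{"method": "arm_command", "body": {
  "deltas": [
    [0,3.8,-3.4,2.5,0,0],
    [0,3.8,-3.4,2.5,0,0],
    [0,3.8,-3.4,2.5,0,0],
    [0,3.8,-3.4,2.5,0,0],
    [0,3.8,-3.4,2.5,0,0],
    [0,3.8,-3.4,2.5,0,0]
  ]
}}

```text
time_s: 7.4
tcp_pos: [0.501, -0.2819, 0.1306]
eef_rot: [0.648, 0.698, -0.223, -0.207]
contact_force: [-28.7, 9.1, 32.4]
gripper_width: 0.122
grasp_force: 62.3
```

Run:
```python
from h import *
s,r=st(); print(np.round(s["q"],2))
f=lambda n,*ps:print(n,[(ray("top",u,v,0)[:2]*1000).round().tolist() for u,v in ps])
f("drawer bottom",(333,140),(331,146),(422,117)); f("eraser",(190,178)); f("mug",(115,231)); f("remote",(195,153),(195,147),(237,152)); f("cards",(393,148),(410,178),(427,172)); f("desk front edge",(220,285),(270,258),(440,187)); f("monitor foot",(80,225),(140,212));f("mug",(100,230),(130,235));f("brown",(95,275),(128,270))
```

```text
t 7.4 p [ 501.  -281.9  130.6] F [-28.7   9.1  32.4] w 10.4 gf 62.3
[[-0.074, 0.813, -0.578], [0.997, 0.06, -0.042], [0.0, -0.579, -0.815]]
[ 0.03  0.92  0.55  1.39 -0.1   1.46  0.62]
drawer bottom [[666.0, -303.0], [648.0, -287.0], [626.0, -635.0]]
eraser [[724.0, 214.0]]
mug [[645.0, 511.0]]
remote [[803.0, 166.0], [824.0, 159.0], [751.0, 28.0]]
cards [[560.0, -486.0], [439.0, -492.0], [436.0, -557.0]]
desk front edge [[346.0, 248.0], [366.0, 63.0], [371.0, -573.0]]
monitor foot [[708.0, 614.0], [675.0, 412.0]]
mug [[667.0, 557.0], [613.0, 468.0]]
brown [[530.0, 616.0], [505.0, 511.0]]
```

Emit:
{"method": "arm_command", "body": {
  "deltas": [
    [0,-3.8,3.4,-2.5,0,0],
    [0,-3.8,3.4,-2.5,0,0],
    [0,0,0,0,0,0]
  ]
}}

```text
time_s: 7.7
tcp_pos: [0.4915, -0.2833, 0.129]
eef_rot: [0.658, 0.708, -0.19, -0.176]
contact_force: [-0.5, 0.3, -2.4]
gripper_width: 0.127
grasp_force: 65.4
```

Run:
```python
from h import *
s,r=st(); print(np.round(s["moment"],2))
s=snap("scene","s4")
```

```text
t 7.7 p [ 491.5 -283.3  129. ] F [-0.5  0.3 -2.4] w 10.9 gf 65.4
[[-0.073, 0.864, -0.498], [0.997, 0.063, -0.037], [-0.0, -0.5, -0.866]]
[ 0.02 -0.69 -0.01]
```

View pics/s4.png

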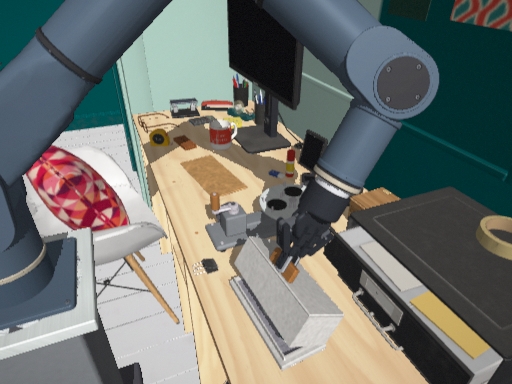

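Free at 30°; the contact earlier was probably the gripper near the drawer chest or the front wall on a pot cap. I lift straight up and check the free places.

Emit:
{"method": "arm_command", "body": {
  "deltas": [
    [0,-5,-8.7,0,0,0],
    [0,-8.5,-15,0,0,0],
    [0,-8.5,-15,0,0,0],
    [0,-8.5,-15,0,0,0],
    [0,-8.5,-15,0,0,0],
    [0,-8.5,-15,0,0,0],
    [0,-8.5,-15,0,0,0],
    [0,-8.5,-15,0,0,0]
  ]
}}

```text
time_s: 8.55
tcp_pos: [0.4949, -0.282, 0.26]
eef_rot: [0.656, 0.709, -0.19, -0.176]
contact_force: [0.8, -0.5, -1.7]
gripper_width: 0.127
grasp_force: 65.3
```

Emit:
{"method": "arm_command", "body": {
  "deltas": [
    [0,0,-5,-5,0,0],
    [0,0,-5,-5,0,0],
    [0,0,-5,-5,0,0],
    [0,0,-5,-5,0,0],
    [0,0,-5,-5,0,0],
    [0,0,-5,-5,0,0],
    [0,0,0,0,0,0]
  ]
}}

```text
time_s: 9.25
tcp_pos: [0.5016, -0.2829, 0.2895]
eef_rot: [0.681, 0.733, 0.001, 0.001]
contact_force: [-1.3, -0.4, -1.2]
gripper_width: 0.126
grasp_force: 65.3
```

Run:
```python
from h import *
s,r=st()
f=lambda n,*ps:print(n,[(ray("scene",u,v,0)[:2]*1000).round().tolist() for u,v in ps])
f("chest front bottom S",(325,252),(350,297),(397,382))
f("eraser S",(268,174),(283,178),(275,170)); f("foot S",(232,140),(262,151),(292,143)); f("glue",(290,178)); f("matfar",(247,188),(211,155))
im=snap("top"); cv2.imwrite("pics/t5.png",cv2.resize(im[110:260,90:400],None,fx=2.58,fy=2.58,interpolation=cv2.INTER_CUBIC)[:,:,::-1])
```

```text
t 9.25 p [ 501.6 -282.9  289.5] F [-1.3 -0.4 -1.2] w 10.8 gf 65.3
[[-0.073, 0.997, 0.003], [0.997, 0.073, -0.0], [-0.001, 0.003, -1.0]]
chest front bottom S [[670.0, -167.0], [643.0, -306.0], [607.0, -487.0]]
eraser S [[702.0, 233.0], [737.0, 190.0], [736.0, 249.0]]
foot S [[684.0, 534.0], [755.0, 399.0], [893.0, 421.0]]
glue [[758.0, 182.0]]
matfar [[605.0, 177.0], [568.0, 438.0]]
```

View pics/t5.png

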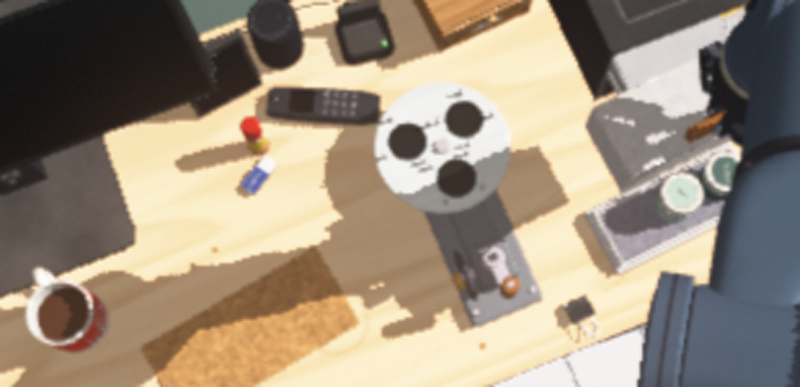

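The top view shows the lid held high right of the picture, two green-capped pots (683,193) and (722,172) so far in the base, and the bare stretch between mat (250,330), eraser (257,175) and monitor foot (70,220). I'll optimise the lid place there.

Run:
```python
from h import *
T=lambda u,v:(ray("top",90+u/2.58,110+v/2.58,0)[:2]*1000)
er=[T(238,184),T(250,194),T(277,160)]; foot=[T(133,240),T(107,138),T(0,290)]; mug=T(70,318)
print("eraser",np.round(er),"foot",np.round(foot),"mug",mug.round())
mat=[[605,176],[565,434],[486,157],[446,416]]
matp=[np.array(mat[0])+(np.array(mat[1])-mat[0])*t for t in np.linspace(0,1,30)]
eS=[[702,233],[737,190]]
footp=[foot[0]+(b-foot[0])*t for b in foot[1:] for t in np.linspace(0,1,20)]
obs=np.array(matp+list(er)+eS+footp+[[758,190],]); rad=np.array([0]*(len(obs)-1)+[14]); obs=np.vstack([obs,mug]); rad=np.r_[rad,48]
best=[]
for yaw in range(-10,30,2):
  a=np.radians(yaw); X=np.array([np.cos(a),np.sin(a)]); Y=np.array([-X[1],X[0]])
  for cx in range(600,700,4):
    for cy in range(220,420,4):
      d=obs-[cx,cy]; dx=abs(d@X)-45; dy=abs(d@Y)-109
      D=np.where((dx<0)&(dy<0),np.maximum(dx,dy),np.hypot(np.maximum(dx,0),np.maximum(dy,0)))-rad
      best.append((D.min(),yaw,cx,cy))
best.sort(reverse=True); print(best[:4])
# chest side option for reference
```

```text
eraser [[723. 243.]
 [704. 233.]
 [735. 183.]] foot [[703. 397.]
 [850. 385.]
 [704. 580.]] mug [635. 507.]
[(np.float64(8.183892576347546), 8, 636, 340), (np.float64(7.7206713459472525), 12, 644, 340), (np.float64(7.324347224644072), 10, 636, 340), (np.float64(7.140616587655941), 10, 640, 340)]
```

Emit:
{"method": "arm_command", "body": {
  "deltas": [
    [15,3,0,0,0,-0.3],
    [30,7,0,0,0,-0.3],
    [36,9,0,0,0,-0.3],
    [36,9,0,0,0,-0.3],
    [36,9,0,0,0,-0.3],
    [36,9,0,0,0,-0.3],
    [36,9,0,0,0,-0.3],
    [36,9,0,0,0,-0.3]
  ]
}}

```text
time_s: 10.1
tcp_pos: [0.542, -0.0121, 0.2866]
eef_rot: [0.663, 0.749, -0.001, -0.001]
contact_force: [1.2, 0.1, -1.7]
gripper_width: 0.127
grasp_force: 65.3
```

Emit:
{"method": "arm_command", "body": {
  "deltas": [
    [36,9,0,0,0,-0.3],
    [36,9,0,0,0,-0.3],
    [36,9,0,0,0,-0.3],
    [36,9,0,0,0,-0.3],
    [36,9,0,0,0,-0.3],
    [36,9,0,0,0,-0.3],
    [36,9,0,0,0,-0.3],
    [36,9,0,0,0,-0.3]
  ]
}}

```text
time_s: 10.9
tcp_pos: [0.5729, 0.2832, 0.2861]
eef_rot: [0.647, 0.762, -0.002, -0.0]
contact_force: [1.3, 0.6, -2.2]
gripper_width: 0.125
grasp_force: 65.3
```

Emit:
{"method": "arm_command", "body": {
  "deltas": [
    [30,5,0,0,0,0],
    [15,2,5,0,0,0],
    [0,0,15,0,0,0],
    [0,0,25,0,0,0],
    [0,0,25,0,0,0],
    [0,0,20,0,0,0],
    [0,0,0,0,0,0],
    [0,0,0,0,0,0]
  ]
}}

```text
time_s: 11.7
tcp_pos: [0.5735, 0.3249, 0.1971]
eef_rot: [0.648, 0.761, -0.001, 0.0]
contact_force: [0.1, 1.0, -2.0]
gripper_width: 0.124
grasp_force: 65.3
```

Run:
```python
from h import *
step([604.4,332.7,140]); s,r=st(); 
im=snap("top"); cv2.imwrite("pics/t6.png",cv2.resize(im[140:290,80:300],None,fx=3.6,fy=3.6,interpolation=cv2.INTER_CUBIC)[:,:,::-1])
sc=snap("scene"); cv2.imwrite("pics/s6.png",cv2.resize(sc[80:240,140:340],None,fx=3.6,fy=3.6,interpolation=cv2.INTER_CUBIC)[:,:,::-1])
# predicted lid corners (bottom and top) in scene crop
p=np.array(s["tcp_pos"])*1000;ly=r.as_matrix()[:,0];lx=r.as_matrix()[:,1];ez=np.array([0,0,1])
c=p+34*lx-85.7*ez
for h in(0,71):
  P=np.array([c+a*45*lx+b*109*ly+h*ez for a,b in((-1,-1),(-1,1),(1,1),(1,-1))])/1000
  print(h,((proj("scene",P)-[140,80])*3.6).round().tolist(),((proj("top",P)-[80,140])*3.6).round().tolist())
```

```text
t 11.7 p [573.5 324.9 197.1] F [ 0.1  1.  -2. ] w 10.6 gf 65.3
[[-0.159, 0.987, -0.001], [0.987, 0.159, -0.002], [-0.001, -0.002, -1.0]]
tool delta [ 2.9 31.8 57. ]
t 11.7 p [573.5 324.9 197.1] F [ 0.1  1.  -2. ] w 10.6 gf 65.3
[[-0.159, 0.987, -0.001], [0.987, 0.159, -0.002], [-0.001, -0.002, -1.0]]
0 [[340.0, 259.0], [228.0, 172.0], [311.0, 155.0], [431.0, 235.0]] [[433.0, 250.0], [212.0, 378.0], [164.0, 290.0], [383.0, 165.0]]
71 [[339.0, 179.0], [223.0, 100.0], [309.0, 84.0], [433.0, 158.0]] [[424.0, 232.0], [191.0, 367.0], [141.0, 274.0], [371.0, 143.0]]
```

View pics/s6.png

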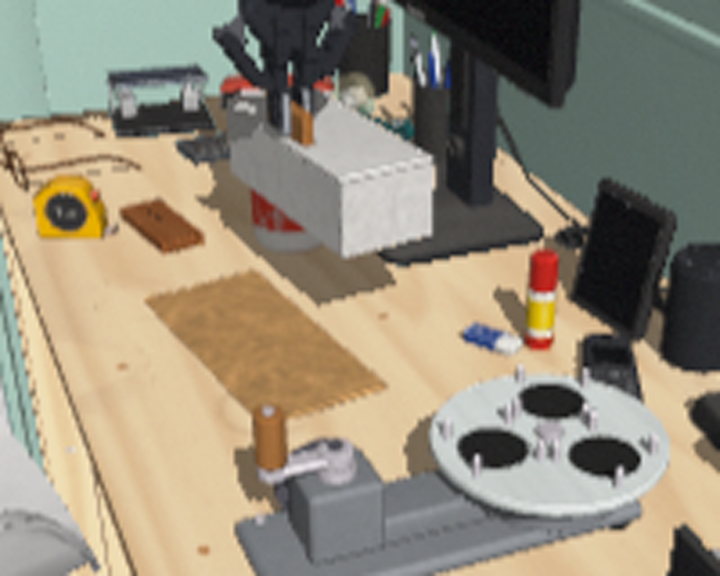

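The lid hangs level; its corners (345,256), (340,180), (433,235) match my prediction within about 2 mm. I lower it on the free stretch.

Emit:
{"method": "arm_command", "body": {
  "deltas": [
    [1,11,0,0,0,0],
    [1,11,0,0,0,0],
    [1,10,0,0,0,0],
    [0,0,20,0,0,0],
    [0,0,20,0,0,0],
    [0,0,20,0,0,0],
    [0,0,15,0,0,0],
    [0,0,0,0,0,0]
  ]
}}

```text
time_s: 12.6
tcp_pos: [0.604, 0.3325, 0.1206]
eef_rot: [0.648, 0.761, -0.001, -0.001]
contact_force: [0.2, -0.3, -2.9]
gripper_width: 0.124
grasp_force: 65.2
```

Emit:
{"method": "arm_command", "body": {
  "deltas": [
    [0,0,15,0,0,0],
    [0,0,10,0,0,0],
    [0,0,5,0,0,0],
    [0,0,0,0,0,0],
    [0,0,0,0,0,0]
  ]
}}

```text
time_s: 13.1
tcp_pos: [0.6051, 0.3328, 0.0927]
eef_rot: [0.648, 0.761, 0.0, 0.0]
contact_force: [-0.5, 0.1, -1.8]
gripper_width: 0.123
grasp_force: 65.3
```

Run:
```python
from h import *
step([604.4,332.7,85.7])
im=snap("top"); sc=snap("scene"); 
a=cv2.resize(sc[80:200,150:310],None,fx=3.6,fy=3.6,interpolation=cv2.INTER_CUBIC); cv2.imwrite("pics/s7.png",a[:,:,::-1])
```

```text
t 13.1 p [605.1 332.8  92.7] F [-0.5  0.1 -1.8] w 10.5 gf 65.3
[[-0.159, 0.987, 0.0], [0.987, 0.159, 0.0], [0.0, 0.0, -1.0]]
tool delta [-0.  -0.7  7. ]
```

View pics/s7.png

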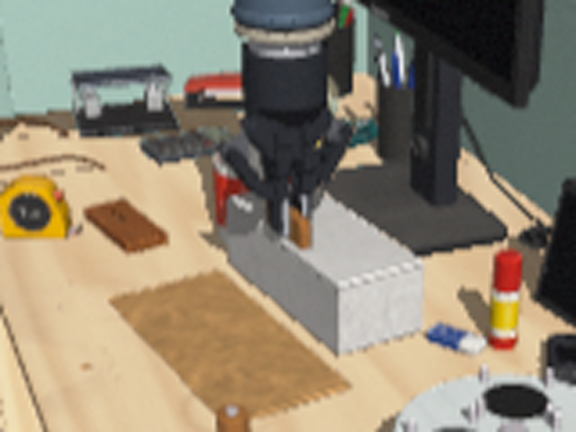

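Lid sits 7 mm above the desk, clear of mat (front edge (340,350) vs mat corner (350,385)) and eraser (430,335). Setting down and releasing.

Emit:
{"method": "arm_command", "body": {
  "deltas": [
    [0,-0.5,3,0,0,0],
    [0,0,2.5,0,0,0],
    [0,0,1.5,0,0,0],
    [0,0,0,0,0,0],
    [0,0,0,0,0,0]
  ]
}}

```text
time_s: 13.7
tcp_pos: [0.6044, 0.3328, 0.0859]
eef_rot: [0.648, 0.761, 0.0, -0.0]
contact_force: [-3.0, -0.1, 4.7]
gripper_width: 0.125
grasp_force: 66.1
```

Emit:
{"method": "arm_command", "body": {
  "deltas": [
    [0,0,0,0,0,0],
    [0,0,0,0,0,0],
    [0,0,0,0,0,0],
    [0,0,0,0,0,0],
    [0,0,0,0,0,0],
    [0,0,0,0,0,0]
  ],
  "grip": 60
}}

```text
time_s: 14.3
tcp_pos: [0.6044, 0.3327, 0.0854]
eef_rot: [0.648, 0.761, -0.0, 0.0]
contact_force: [-0.4, 0.3, 0.4]
gripper_width: 0.701
grasp_force: 0.0
```

Emit:
{"method": "arm_command", "body": {
  "deltas": [
    [0,0,-10,0,0,0],
    [0,0,-25,0,0,0],
    [0,0,-40,0,0,0],
    [0,0,-40,0,0,0],
    [0,0,-40,0,0,0],
    [0,0,0,0,0,0],
    [0,0,0,0,0,0]
  ]
}}

```text
time_s: 15.0
tcp_pos: [0.6048, 0.3328, 0.2422]
eef_rot: [0.649, 0.761, 0.001, 0.0]
contact_force: [-0.6, -0.6, -1.7]
gripper_width: 0.704
grasp_force: 0.0
```

Run:
```python
from h import *
s,r=st()
im=snap("top","t8"); snap("scene","s8")
for cam in("top","scene"):
  for m in masks_of(cam,"pot_1")[:5]:
    e=px(m["extent"]); ys,xs=np.nonzero(m["region"]); print(cam,round(m["conf"],2),e.round(1),ray(cam,(e[0]+e[2])/2,(e[1]+e[3])/2,.06)[:2].round(4),len(xs))
  print([ (round(m["conf"],2),px(m["extent"]).round()) for m in boxes_of(cam,"lid")[:2]])
a=cv2.resize(im[130:250,290:430],None,fx=4,fy=4,interpolation=cv2.INTER_CUBIC); cv2.imwrite("pics/t8c.png",a[:,:,::-1])
```

```text
t 15.0 p [604.8 332.8 242.2] F [-0.6 -0.6 -1.7] w 60.1 gf 0.0
[[-0.159, 0.987, 0.002], [0.987, 0.159, 0.002], [0.001, 0.003, -1.0]]
top 0.84 [364.1 170.5 380.1 188.8] [ 0.4733 -0.3464] 246
top 0.59 [343.3 177.3 362.6 197.5] [ 0.473  -0.2762] 261
[(0.74, array([131., 183., 201., 245.])), (0.6, array([344., 178., 363., 199.]))]
scene 0.76 [263.8 272.8 288.9 318.8] [ 0.4762 -0.2893] 868
scene 0.68 [274.5 300.6 312.1 344.6] [ 0.4774 -0.3543] 1122
scene 0.2 [215.5 129.7 268.  181.5] [0.6276 0.28  ] 1763
[(0.72, array([214., 131., 265., 180.]))]
```

View pics/t8c.png

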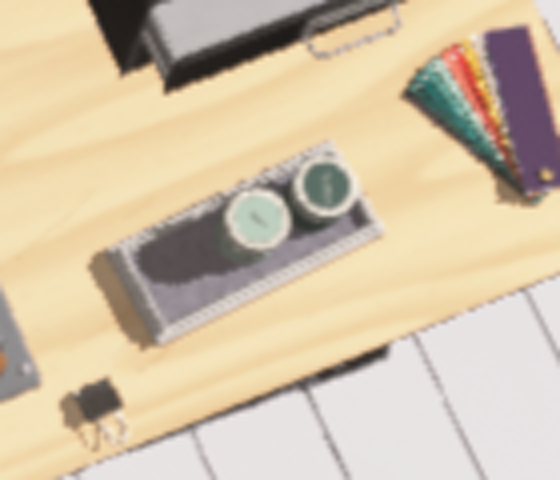

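Two pots only: caps at crop (258,218) and (325,186), both upright in the base.

Run:
```python
from h import *
T=lambda u,v,z:(ray("top",290+u/4,130+v/4,z)[:2]*1000).round(1)
print("caps T",T(258,218,.075),T(325,186,.075))
s=cv2.imread("pics/s8.png"); cv2.imwrite("pics/s8c.png",cv2.resize(s[255:375,220:340],None,fx=4.5,fy=4.5,interpolation=cv2.INTER_CUBIC))
```

```text
caps T [ 477.6 -280.5] [ 481.7 -343.2]
```

View pics/s8c.png

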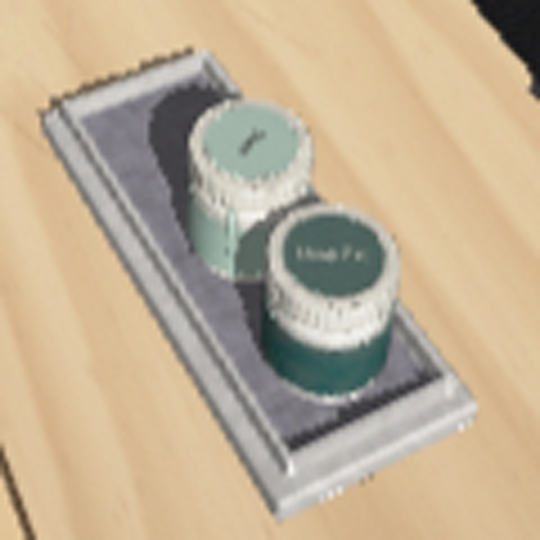

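Emit:
{"method": "arm_command", "body": {
  "deltas": [
    [-42,-16,0,0,0,0],
    [-42,-16,0,0,0,0],
    [-42,-16,0,0,0,0],
    [-42,-16,0,0,0,0],
    [-42,-16,0,0,0,0],
    [-42,-16,0,0,0,0],
    [-42,-16,0,0,0,0],
    [-42,-16,0,0,0,0]
  ],
  "grip": 80
}}

```text
time_s: 16.1
tcp_pos: [0.5307, -0.021, 0.2402]
eef_rot: [0.648, 0.761, -0.0, -0.0]
contact_force: [0.6, -0.7, 0.5]
gripper_width: 0.934
grasp_force: 0.0
```

Emit:
{"method": "arm_command", "body": {
  "deltas": [
    [-42,-16,0,0,0,0],
    [-42,-16,0,0,0,0],
    [-42,-16,0,0,0,0],
    [-42,-16,0,0,0,0],
    [-42,-16,0,0,0,5],
    [0,0,0,0,0,0],
    [0,0,0,0,0,0]
  ]
}}

```text
time_s: 16.8
tcp_pos: [0.4852, -0.2404, 0.24]
eef_rot: [0.682, 0.731, -0.0, -0.0]
contact_force: [-0.1, 2.3, -0.5]
gripper_width: 0.942
grasp_force: 0.0
```

Run:
```python
from h import *
a,b=[(ray("scene",220+u/4.5,255+v/4.5,.075)[:2]*1000).round(1) for u,v in((251,146),(334,252))]
print("S",a,b); step([(a[0]+477.6)/2,(a[1]-280.5)/2,120])
```

```text
S [ 477.7 -282.5] [ 483.9 -343.5]
t 16.8 p [ 485.2 -240.4  240. ] F [-0.1  2.3 -0.5] w 80.4 gf 0.0
[[-0.07, 0.998, -0.001], [0.998, 0.07, 0.0], [0.0, -0.001, -1.0]]
tool delta [-40.5 -10.3 120. ]
```

Emit:
{"method": "arm_command", "body": {
  "deltas": [
    [-40.5,-10.3,0,0,0,0],
    [0,0,40,0,0,0],
    [0,0,40,0,0,0],
    [0,0,40,0,0,0],
    [0,0,30,0,0,0],
    [0,0,20,0,0,0],
    [0,0,12,0,0,0],
    [0,0,0,0,0,0]
  ]
}}

```text
time_s: 17.6
tcp_pos: [0.4783, -0.279, 0.0571]
eef_rot: [0.68, 0.733, -0.0, -0.001]
contact_force: [-0.1, 0.7, -0.0]
gripper_width: 0.936
grasp_force: 0.0
```

Emit:
{"method": "arm_command", "body": {
  "deltas": [
    [0,0,0,0,0,0],
    [0,0,0,0,0,0],
    [0,0,0,0,0,0],
    [0,0,0,0,0,0],
    [0,0,0,0,0,0],
    [0,0,0,0,0,0],
    [0,0,0,0,0,0]
  ],
  "grip": 0
}}

```text
time_s: 18.3
tcp_pos: [0.4791, -0.2807, 0.06]
eef_rot: [0.681, 0.732, 0.001, 0.001]
contact_force: [-0.3, 1.7, 5.2]
gripper_width: 0.6
grasp_force: 61.4
```

Emit:
{"method": "arm_command", "body": {
  "deltas": [
    [0,0,-10,0,0,0],
    [0,0,-20,0,0,0],
    [0,0,-25,0,0,0],
    [0,0,-25,0,0,0],
    [0,0,-25,0,0,0],
    [0,0,-25,0,0,0],
    [0,0,0,0,0,0]
  ]
}}

```text
time_s: 19.0
tcp_pos: [0.4798, -0.2817, 0.1926]
eef_rot: [0.681, 0.732, 0.001, 0.003]
contact_force: [-0.2, -1.6, -1.9]
gripper_width: 0.601
grasp_force: 62.8
```

Run:
```python
from h import *
step([675.6,17.5,150]); im=snap("top"); print([(round(b["conf"],2),ray("top",*(px(b["extent"]).reshape(2,2).mean(0)),.065)[:2].round(3)) for b in boxes_of("top","pot_1")[:3]])
```

```text
t 19.0 p [ 479.8 -281.7  192.6] F [-0.2 -1.6 -1.9] w 51.3 gf 62.8
[[-0.072, 0.997, 0.006], [0.997, 0.072, -0.003], [-0.003, 0.006, -1.0]]
tool delta [284.5 216.6  42.9]
[(0.59, array([ 0.501, -0.312]))]
```

Emit:
{"method": "arm_command", "body": {
  "deltas": [
    [15,11,0,0,0,0],
    [32,24,0,0,0,0],
    [36,27,0,0,0,0],
    [40,31,0,0,0,0],
    [40,31,0,0,0,0],
    [40,31,0,0,0,0],
    [36,28,0,0,0,0],
    [29,22,0,0,0,0]
  ]
}}

```text
time_s: 19.9
tcp_pos: [0.663, 0.0037, 0.1868]
eef_rot: [0.68, 0.733, -0.0, -0.001]
contact_force: [0.1, -0.1, -2.1]
gripper_width: 0.595
grasp_force: 62.9
```

Emit:
{"method": "arm_command", "body": {
  "deltas": [
    [16,11,0,0,0,0],
    [0,0,0,0,0,0],
    [0,0,20,0,0,0],
    [0,0,15,0,0,0],
    [0,0,0,0,0,0],
    [0,0,0,0,0,0]
  ]
}}

```text
time_s: 20.5
tcp_pos: [0.6718, 0.0158, 0.1532]
eef_rot: [0.682, 0.732, -0.001, -0.0]
contact_force: [0.5, -0.6, -2.3]
gripper_width: 0.596
grasp_force: 63.0
```

Run:
```python
from h import *
step([675.6,17.5,110]); im=snap("top","t9"); s=snap("scene","s9"); cv2.imwrite("pics/s9c.png",cv2.resize(s[120:260,195:345],None,fx=4,fy=4,interpolation=cv2.INTER_CUBIC)[:,:,::-1])
```

```text
t 20.5 p [671.8  15.8 153.2] F [ 0.5 -0.6 -2.3] w 50.9 gf 63.0
[[-0.071, 0.997, -0.001], [0.997, 0.071, -0.0], [-0.0, -0.001, -1.0]]
tool delta [ 1.5  3.9 43.2]
```

View pics/s9c.png

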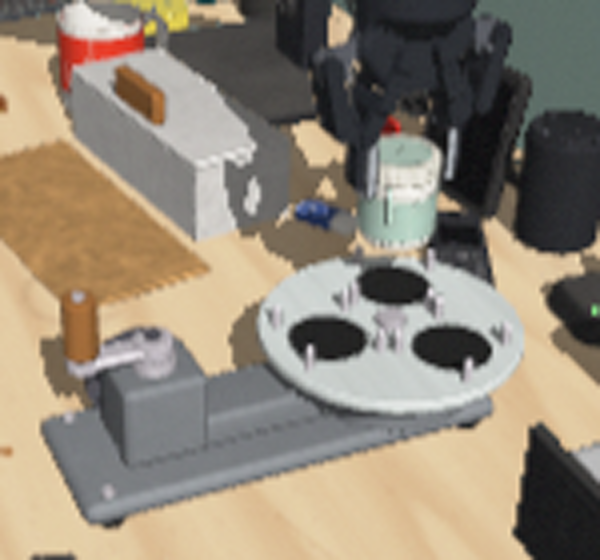

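Pot 1 hangs upright at (400,190) above the rear-left well (393,287). Lid stands free of mat, eraser, mug. Lowering.

Emit:
{"method": "arm_command", "body": {
  "deltas": [
    [1.5,3.5,0,0,0,0],
    [0,0,12,0,0,0],
    [0,0,12,0,0,0],
    [0,0,10,0,0,0],
    [0,0,5,0,0,0],
    [0,0,2,0,0,0],
    [0,0,0,0,0,0],
    [0,0,0,0,0,0]
  ]
}}

```text
time_s: 21.4
tcp_pos: [0.676, 0.0184, 0.1127]
eef_rot: [0.681, 0.732, 0.0, 0.0]
contact_force: [0.4, -0.2, -1.2]
gripper_width: 0.598
grasp_force: 63.0
```

Run:
```python
from h import *
step([675.6,17.5,110])
```

```text
t 21.4 p [676.   18.4 112.7] F [ 0.4 -0.2 -1.2] w 51.0 gf 63.0
[[-0.072, 0.997, 0.001], [0.997, 0.072, -0.0], [-0.0, 0.001, -1.0]]
tool delta [-0.9 -0.5  2.7]
```

Emit:
{"method": "arm_command", "body": {
  "deltas": [
    [-0.5,0,1,0,0,0],
    [0,0,1,0,0,0],
    [0,0,1,0,0,0],
    [0,0,0,0,0,0],
    [0,0,0,0,0,0]
  ]
}}

```text
time_s: 21.9
tcp_pos: [0.6761, 0.0179, 0.111]
eef_rot: [0.681, 0.732, 0.001, 0.0]
contact_force: [-3.9, 0.0, 9.6]
gripper_width: 0.599
grasp_force: 64.2
```

Emit:
{"method": "arm_command", "body": {
  "deltas": [
    [0,0,0,0,0,0],
    [0,0,0,0,0,0],
    [0,0,0,0,0,0],
    [0,0,0,0,0,0],
    [0,0,0,0,0,0],
    [0,0,0,0,0,0]
  ],
  "grip": 76
}}

```text
time_s: 22.5
tcp_pos: [0.6758, 0.0181, 0.1093]
eef_rot: [0.681, 0.732, -0.0, -0.0]
contact_force: [0.1, 0.3, -0.6]
gripper_width: 0.891
grasp_force: 0.0
```

Emit:
{"method": "arm_command", "body": {
  "deltas": [
    [0,0,-10,0,0,0],
    [0,0,-30,0,0,0],
    [0,0,-35,0,0,0],
    [0,0,-35,0,0,0],
    [0,0,0,0,0,0],
    [0,0,0,0,0,0]
  ]
}}

```text
time_s: 23.1
tcp_pos: [0.6762, 0.018, 0.2209]
eef_rot: [0.681, 0.732, 0.001, 0.001]
contact_force: [0.9, 1.0, -0.7]
gripper_width: 0.89
grasp_force: 0.0
```

Run:
```python
from h import *
step([482.8,-343.4,200]); im=snap("top","t10"); print([(round(b["conf"],2),ray("top",*(px(b["extent"]).reshape(2,2).mean(0)),.065)[:2].round(3),ray("top",*(px(b["extent"]).reshape(2,2).mean(0)),.115)[:2].round(3)) for b in boxes_of("top","pot_1")[:3]])
```

```text
t 23.1 p [676.2  18.  220.9] F [ 0.9  1.  -0.7] w 76.0 gf 0.0
[[-0.072, 0.997, 0.002], [0.997, 0.072, 0.0], [0.0, 0.002, -1.0]]
tool delta [-346.5 -219.    20.3]
[(0.67, array([ 0.478, -0.341]), array([ 0.47 , -0.324]))]
```

Emit:
{"method": "arm_command", "body": {
  "deltas": [
    [-38.5,-24.3,0,0,0,0],
    [-38.5,-24.3,0,0,0,0],
    [-38.5,-24.3,0,0,0,0],
    [-38.5,-24.3,0,0,0,0],
    [-38.5,-24.3,0,0,0,0],
    [-38.5,-24.3,0,0,0,0],
    [-38.5,-24.3,0,0,0,0],
    [-38.5,-24.3,0,0,0,0]
  ],
  "grip": 80
}}

```text
time_s: 24.0
tcp_pos: [0.5026, -0.3042, 0.2184]
eef_rot: [0.681, 0.732, -0.0, -0.001]
contact_force: [0.2, -0.7, 0.1]
gripper_width: 0.935
grasp_force: 0.0
```

Emit:
{"method": "arm_command", "body": {
  "deltas": [
    [-38.5,-24.3,0,0,0,0],
    [0,0,30,0,0,0],
    [0,0,35,0,0,0],
    [0,0,15,0,0,0],
    [0,0,0,0,0,0],
    [0,0,0,0,0,0]
  ]
}}

```text
time_s: 24.6
tcp_pos: [0.4825, -0.3433, 0.1392]
eef_rot: [0.681, 0.732, -0.0, -0.001]
contact_force: [1.0, -0.9, -0.0]
gripper_width: 0.936
grasp_force: 0.0
```

Run:
```python
from h import *
step([482.8,-343.4,58]); im=snap("scene","s11")
for m in masks_of("scene","pot_1")[:4]: print(round(m["conf"],2),px(m["extent"]).round(1))
print(proj("scene",[[.4828,-.3434,.075],[.4828,-.3434,.014],[.6757,.018,.126],[.6757,.018,.065]]).round(1).tolist())
```

```text
t 24.6 p [ 482.5 -343.3  139.2] F [ 1.  -0.9 -0. ] w 80.0 gf 0.0
[[-0.072, 0.997, -0.001], [0.997, 0.072, 0.0], [0.0, -0.001, -1.0]]
tool delta [-0.1  0.4 81.2]
0.91 [273.9 307.3 309.1 351.8]
0.67 [210.7 192.4 238.9 214.3]
[[293.6, 311.2], [291.3, 333.1], [294.4, 171.7], [292.8, 191.1]]
```

Run:
```python
import cv2
s=cv2.imread("pics/s11.png"); cv2.imwrite("pics/s11c.png",cv2.resize(s[140:375,190:345],None,fx=2.5,fy=2.5,interpolation=cv2.INTER_CUBIC))
```

```text
(no output)
```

View pics/s11c.png

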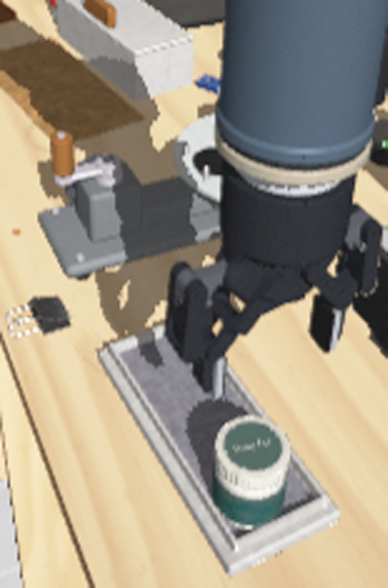

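Pot 2's cap is at crop (253,442), a little nearer than before (perhaps nudged); the arm hides pot 1. I'll re-measure numerically.

Run:
```python
from h import *
print((ray("scene",190+253/2.5,140+443/2.5,.075)*1000).round(1))
# before/after comparison: shift pot template between s8 (gripper away) and s11
a=cv2.imread("pics/s8.png"); b=cv2.imread("pics/s11.png")
t=a[303:345,277:310]; r=cv2.matchTemplate(b[280:375,250:340],t,cv2.TM_CCOEFF_NORMED); _,m,_,l=cv2.minMaxLoc(r); print(m,l[0]+250-277,l[1]+280-303)
print((ray("scene",294.2+l[0]+250-277,311+l[1]+280-303,.075)*1000).round(1))
```

```text
[ 472.9 -352.9   75. ]
0.8769446015357971 -3 7
[ 472.1 -354.4   75. ]
```

Emit:
{"method": "arm_command", "body": {
  "deltas": [
    [-9.5,-10.5,0,0,0,0],
    [0,0,25,0,0,0],
    [0,0,25,0,0,0],
    [0,0,20,0,0,0],
    [0,0,11,0,0,0],
    [0,0,0,0,0,0],
    [0,0,0,0,0,0]
  ]
}}

```text
time_s: 25.4
tcp_pos: [0.4729, -0.3543, 0.0593]
eef_rot: [0.681, 0.732, -0.0, 0.0]
contact_force: [0.4, -0.7, -0.6]
gripper_width: 0.935
grasp_force: 0.0
```

Emit:
{"method": "arm_command", "body": {
  "deltas": [
    [0,0,0,0,0,0],
    [0,0,0,0,0,0],
    [0,0,0,0,0,0],
    [0,0,0,0,0,0],
    [0,0,0,0,0,0],
    [0,0,0,0,0,0],
    [0,0,0,0,0,0]
  ],
  "grip": 0
}}

```text
time_s: 26.1
tcp_pos: [0.4732, -0.354, 0.0598]
eef_rot: [0.681, 0.732, 0.0, 0.001]
contact_force: [-2.8, 1.4, 9.3]
gripper_width: 0.598
grasp_force: 60.9
```

Emit:
{"method": "arm_command", "body": {
  "deltas": [
    [0,0,-10,0,0,0],
    [0,0,-20,0,0,0],
    [0,0,-25,0,0,0],
    [0,0,-25,0,0,0],
    [0,0,-25,0,0,0],
    [0,0,-25,0,0,0],
    [0,0,0,0,0,0]
  ]
}}

```text
time_s: 26.8
tcp_pos: [0.474, -0.3549, 0.1923]
eef_rot: [0.681, 0.732, 0.0, 0.003]
contact_force: [0.3, -0.5, -1.1]
gripper_width: 0.6
grasp_force: 62.8
```

Run:
```python
from h import *
step([675.5,-62,150])
for c in("top","scene"):
  snap(c,c+"12")
  for m in masks_of(c,"pot_1")[:4]: print(c,round(m["conf"],2),px(m["extent"]).round(1),m["region"].sum())
s=ctrl.read_state(); p=np.array(s["tcp_pos"])
P=[p+[0,0,d] for d in(.016,-.045)]+[[.6757,.018,.126],[.6757,.018,.065]]
print(proj("top",P).round(1).tolist(),proj("scene",P).round(1).tolist())
```

```text
t 26.8 p [ 474.  -354.9  192.3] F [ 0.3 -0.5 -1.1] w 51.2 gf 62.8
[[-0.072, 0.997, 0.005], [0.997, 0.072, -0.003], [-0.004, 0.005, -1.0]]
tool delta [277.7 221.9  42.3]
top 0.69 [375.  157.  389.9 179.2] 209
top 0.57 [233.4 142.  302.9 237.1] 3136
top 0.5 [242.6 150.9 258.  169.8] 223
scene 0.95 [275.1 251.9 316.1 298.3] 1282
[[386.2, 166.2], [380.7, 172.0], [247.3, 158.7], [247.5, 164.5]] [[296.5, 262.1], [293.7, 289.9], [294.4, 171.7], [292.8, 191.1]]
```

Emit:
{"method": "arm_command", "body": {
  "deltas": [
    [15,12,0,0,0,0],
    [32,25,0,0,0,0],
    [36,29,0,0,0,0],
    [38,30,0,0,0,0],
    [38,30,0,0,0,0],
    [38,30,0,0,0,0],
    [36,29,0,0,0,0],
    [29,24,0,0,0,0]
  ]
}}

```text
time_s: 27.8
tcp_pos: [0.6631, -0.0736, 0.1868]
eef_rot: [0.68, 0.733, -0.0, -0.001]
contact_force: [1.0, 0.1, -2.5]
gripper_width: 0.601
grasp_force: 62.8
```

Emit:
{"method": "arm_command", "body": {
  "deltas": [
    [15,12,0,0,0,0],
    [0,0,0,0,0,0],
    [0,0,20,0,0,0],
    [0,0,20,0,0,0],
    [0,0,0,0,0,0],
    [0,0,0,0,0,0]
  ]
}}

```text
time_s: 28.4
tcp_pos: [0.6726, -0.0627, 0.1483]
eef_rot: [0.682, 0.732, -0.001, -0.0]
contact_force: [1.0, -0.7, -0.9]
gripper_width: 0.599
grasp_force: 63.0
```

Run:
```python
from h import *
step([675.5,-62,112]); snap("scene","s13")
for m in masks_of("scene","pot_1")[:4]: print(round(m["conf"],2),px(m["extent"]).round(1),m["region"].sum())
s=ctrl.read_state(); p=np.array(s["tcp_pos"])
print(proj("scene",[p+[0,0,.016],p-[0,0,.045],[.6757,.018,.126],[.6757,.018,.065]]).round(1).tolist())
```

```text
t 28.4 p [672.6 -62.7 148.3] F [ 1.  -0.7 -0.9] w 51.2 gf 63.0
[[-0.071, 0.998, -0.001], [0.998, 0.071, -0.001], [-0.001, -0.002, -1.0]]
tool delta [ 0.5  3.  36.3]
0.81 [298.9 167.6 324.7 200. ] 517
0.79 [284.3 165.9 298.6 195.3] 304
0.46 [204.1 258.  215.8 275.7] 193
[[310.7, 172.6], [308.4, 193.9], [294.4, 171.7], [292.8, 191.1]]
```

Emit:
{"method": "arm_command", "body": {
  "deltas": [
    [0.5,2.5,0,0,0,0],
    [0,0,12,0,0,0],
    [0,0,12,0,0,0],
    [0,0,8,0,0,0],
    [0,0,4,0,0,0],
    [0,0,2,0,0,0],
    [0,0,1,0,0,0],
    [0,0,0,0,0,0]
  ]
}}

```text
time_s: 29.3
tcp_pos: [0.675, -0.0604, 0.1109]
eef_rot: [0.681, 0.732, 0.0, -0.001]
contact_force: [-9.0, 2.3, 16.3]
gripper_width: 0.594
grasp_force: 64.5
```

Run:
```python
from h import *
step([675.5,-62,110])
```

```text
t 29.3 p [675.  -60.4 110.9] F [-9.   2.3 16.3] w 50.7 gf 64.5
[[-0.072, 0.997, -0.001], [0.997, 0.072, 0.001], [0.001, -0.001, -1.0]]
tool delta [-1.6  0.4  0.9]
```

Emit:
{"method": "arm_command", "body": {
  "deltas": [
    [0,0,0,0,0,0],
    [0,0,0,0,0,0],
    [0,0,0,0,0,0],
    [0,0,0,0,0,0],
    [0,0,0,0,0,0],
    [0,0,0,0,0,0]
  ],
  "grip": 76
}}

```text
time_s: 29.9
tcp_pos: [0.6758, -0.0607, 0.1093]
eef_rot: [0.681, 0.732, -0.0, -0.0]
contact_force: [0.7, 0.5, -0.2]
gripper_width: 0.889
grasp_force: 0.0
```

Emit:
{"method": "arm_command", "body": {
  "deltas": [
    [0,0,-10,0,0,0],
    [0,0,-30,0,0,0],
    [0,0,-35,0,0,0],
    [0,0,-35,0,0,0],
    [8,-34,0,0,0,0],
    [8,-34,0,0,0,0],
    [8,-34,0,0,0,0],
    [8,-34,0,0,0,0]
  ]
}}

```text
time_s: 30.7
tcp_pos: [0.5366, -0.0385, 0.2202]
eef_rot: [0.681, 0.732, 0.0, 0.0]
contact_force: [0.2, -0.3, 0.3]
gripper_width: 0.893
grasp_force: 0.0
```

Emit:
{"method": "arm_command", "body": {
  "deltas": [
    [8,-34,0,0,0,0],
    [8,-30,0,0,0,0],
    [4,-20,0,0,0,0],
    [0,0,0,0,0,0],
    [0,0,0,0,0,0]
  ],
  "grip": 60
}}

```text
time_s: 31.2
tcp_pos: [0.4532, -0.0246, 0.2203]
eef_rot: [0.681, 0.732, 0.001, 0.0]
contact_force: [0.2, 0.2, 0.4]
gripper_width: 0.701
grasp_force: 0.0
```

Run:
```python
from h import *
step([442.5,-22.3,150]); s=ctrl.read_state(); print(np.round(s["q"],2))
for c in("top","scene"):
  snap(c,c+"14")
  for n in("pot_1","crank_knob"):
   for m in masks_of(c,n)[:3]: print(c,n,round(m["conf"],2),px(m["extent"]).round(1),m["region"].sum())
  print(proj(c,[[.6757,.018,.126],[.6757,.018,.065],[.675,-.061,.126],[.675,-.061,.065]]).round(1).tolist())
```

```text
t 31.2 p [453.2 -24.6 220.3] F [0.2 0.2 0.4] w 59.9 gf 0.0
[[-0.072, 0.997, 0.002], [0.997, 0.072, 0.001], [0.0, 0.002, -1.0]]
tool delta [  3.  -10.6  70.3]
[-0.48  0.32  0.57  2.04 -0.23  0.84  0.29]
top pot_1 0.57 [264.5 144.1 279.9 163.4] 258
top pot_1 0.54 [239.4 150.2 258.3 172.2] 256
top crank_knob 0.58 [276.  209.5 293.1 224.8] 123
[[247.3, 158.7], [247.5, 164.5], [270.1, 150.2], [269.5, 156.2]]
scene pot_1 0.82 [284.6 163.1 303.2 196.6] 449
scene pot_1 0.7 [296.6 178.8 324.5 210.7] 589
[[294.4, 171.7], [292.8, 191.1], [309.4, 186.2], [307.2, 206.5]]
```

Emit:
{"method": "arm_command", "body": {
  "deltas": [
    [3,-10.5,0,0,0,0],
    [0,0,30,0,0,0],
    [0,0,30,0,0,0],
    [0,0,20,0,0,0],
    [0,0,15,0,0,0],
    [0,0,9,0,0,0],
    [0,0,0,0,0,0],
    [0,0,0,0,0,0]
  ]
}}

```text
time_s: 32.3
tcp_pos: [0.4419, -0.0225, 0.1158]
eef_rot: [0.681, 0.732, 0.0, 0.0]
contact_force: [-0.1, 0.0, 0.1]
gripper_width: 0.704
grasp_force: 0.0
```

Emit:
{"method": "arm_command", "body": {
  "deltas": [
    [0,0,0,0,0,0],
    [0,0,0,0,0,0],
    [0,0,0,0,0,0],
    [0,0,0,0,0,0],
    [0,0,0,0,0,0],
    [0,0,0,0,0,0],
    [0,0,0,0,0,0]
  ],
  "grip": 0
}}

```text
time_s: 33.0
tcp_pos: [0.4416, -0.0224, 0.116]
eef_rot: [0.681, 0.732, 0.0, -0.0]
contact_force: [-2.4, 0.1, 9.0]
gripper_width: 0.239
grasp_force: 58.2
```

Run:
```python
from h import *
s,r=st(); p=np.array(s["tcp_pos"])[:2]*1000; print(np.round(s["q"],2))
ax=np.array([488,-24.3]); v=p-ax; print("radius",np.hypot(*v),"ang",np.degrees(np.arctan2(v[1],v[0])))
```

```text
t 33.0 p [441.6 -22.4 116. ] F [-2.4  0.1  9. ] w 20.4 gf 58.2
[[-0.072, 0.997, -0.0], [0.997, 0.072, 0.001], [0.001, -0.0, -1.0]]
[-0.37  0.46  0.45  2.2  -0.38  0.56  0.43]
radius 46.46100943008742 ang 177.67496371974852
```

```bash
cat >> h.py <<'E'
def crank(phi):  # phi: knob angle in tool (y,x) plane, deg
    import json
    for c in range(4):
        print(json.dumps([[round(-8.82*np.cos(np.radians(phi-5.625-11.25*(8*c+k))),1),round(8.82*np.sin(np.radians(phi-5.625-11.25*(8*c+k))),1),0,0,0,0] for k in range(8)]))
E
python3 -c "
from h import *
crank(173.6)"
```

```text
[[8.6, 1.8, 0, 0, 0, 0], [8.1, 3.5, 0, 0, 0, 0], [7.3, 5.0, 0, 0, 0, 0], [6.2, 6.3, 0, 0, 0, 0], [4.8, 7.4, 0, 0, 0, 0], [3.3, 8.2, 0, 0, 0, 0], [1.6, 8.7, 0, 0, 0, 0], [-0.1, 8.8, 0, 0, 0, 0]]
[[-1.8, 8.6, 0, 0, 0, 0], [-3.5, 8.1, 0, 0, 0, 0], [-5.0, 7.3, 0, 0, 0, 0], [-6.3, 6.2, 0, 0, 0, 0], [-7.4, 4.8, 0, 0, 0, 0], [-8.2, 3.3, 0, 0, 0, 0], [-8.7, 1.6, 0, 0, 0, 0], [-8.8, -0.1, 0, 0, 0, 0]]
[[-8.6, -1.8, 0, 0, 0, 0], [-8.1, -3.5, 0, 0, 0, 0], [-7.3, -5.0, 0, 0, 0, 0], [-6.2, -6.3, 0, 0, 0, 0], [-4.8, -7.4, 0, 0, 0, 0], [-3.3, -8.2, 0, 0, 0, 0], [-1.6, -8.7, 0, 0, 0, 0], [0.1, -8.8, 0, 0, 0, 0]]
[[1.8, -8.6, 0, 0, 0, 0], [3.5, -8.1, 0, 0, 0, 0], [5.0, -7.3, 0, 0, 0, 0], [6.3, -6.2, 0, 0, 0, 0], [7.4, -4.8, 0, 0, 0, 0], [8.2, -3.3, 0, 0, 0, 0], [8.7, -1.6, 0, 0, 0, 0], [8.8, 0.1, 0, 0, 0, 0]]
```

Emit:
{"method": "arm_command", "body": {
  "deltas": [
    [8.6,1.8,0,0,0,0],
    [8.1,3.5,0,0,0,0],
    [7.3,5.0,0,0,0,0],
    [6.2,6.3,0,0,0,0],
    [4.8,7.4,0,0,0,0],
    [3.3,8.2,0,0,0,0],
    [1.6,8.7,0,0,0,0],
    [-0.1,8.8,0,0,0,0]
  ]
}}

```text
time_s: 33.8
tcp_pos: [0.4857, 0.0228, 0.1158]
eef_rot: [0.681, 0.733, -0.001, -0.003]
contact_force: [-11.3, 5.2, 17.2]
gripper_width: 0.238
grasp_force: 59.3
```

Emit:
{"method": "arm_command", "body": {
  "deltas": [
    [-1.8,8.6,0,0,0,0],
    [-3.5,8.1,0,0,0,0],
    [-5.0,7.3,0,0,0,0],
    [-6.3,6.2,0,0,0,0],
    [-7.4,4.8,0,0,0,0],
    [-8.2,3.3,0,0,0,0],
    [-8.7,1.6,0,0,0,0],
    [-8.8,-0.1,0,0,0,0]
  ]
}}

```text
time_s: 34.6
tcp_pos: [0.5317, -0.0242, 0.116]
eef_rot: [0.68, 0.733, 0.001, -0.001]
contact_force: [-3.4, 6.6, 9.1]
gripper_width: 0.237
grasp_force: 58.6
```

Emit:
{"method": "arm_command", "body": {
  "deltas": [
    [-8.6,-1.8,0,0,0,0],
    [-8.1,-3.5,0,0,0,0],
    [-7.3,-5.0,0,0,0,0],
    [-6.2,-6.3,0,0,0,0],
    [-4.8,-7.4,0,0,0,0],
    [-3.3,-8.2,0,0,0,0],
    [-1.6,-8.7,0,0,0,0],
    [0.1,-8.8,0,0,0,0]
  ]
}}

```text
time_s: 35.4
tcp_pos: [0.4854, -0.0676, 0.116]
eef_rot: [0.681, 0.733, 0.001, -0.0]
contact_force: [1.0, 9.3, 4.2]
gripper_width: 0.243
grasp_force: 58.4
```

Emit:
{"method": "arm_command", "body": {
  "deltas": [
    [1.8,-8.6,0,0,0,0],
    [3.5,-8.1,0,0,0,0],
    [5.0,-7.3,0,0,0,0],
    [6.3,-6.2,0,0,0,0],
    [7.4,-4.8,0,0,0,0],
    [8.2,-3.3,0,0,0,0],
    [8.7,-1.6,0,0,0,0],
    [8.8,0.1,0,0,0,0]
  ]
}}

```text
time_s: 36.2
tcp_pos: [0.4416, -0.0234, 0.1159]
eef_rot: [0.682, 0.732, -0.0, 0.001]
contact_force: [-0.2, -6.1, 11.6]
gripper_width: 0.237
grasp_force: 59.6
```

Emit:
{"method": "arm_command", "body": {
  "deltas": [
    [8.6,1.8,0,0,0,0],
    [8.1,3.5,0,0,0,0],
    [7.3,5.0,0,0,0,0],
    [6.2,6.3,0,0,0,0],
    [4.8,7.4,0,0,0,0],
    [3.3,8.2,0,0,0,0],
    [1.6,8.7,0,0,0,0],
    [-0.1,8.8,0,0,0,0]
  ]
}}

```text
time_s: 37.0
tcp_pos: [0.4849, 0.0227, 0.1156]
eef_rot: [0.681, 0.733, -0.001, -0.004]
contact_force: [-11.6, 6.5, 22.6]
gripper_width: 0.239
grasp_force: 60.9
```

Emit:
{"method": "arm_command", "body": {
  "deltas": [
    [-1.8,8.6,0,0,0,0],
    [-3.5,8.1,0,0,0,0],
    [-5.0,7.3,0,0,0,0],
    [-6.3,6.2,0,0,0,0],
    [-7.4,4.8,0,0,0,0],
    [-8.2,3.3,0,0,0,0],
    [-8.7,1.6,0,0,0,0],
    [-8.8,-0.1,0,0,0,0]
  ]
}}

```text
time_s: 37.8
tcp_pos: [0.5317, -0.0242, 0.1159]
eef_rot: [0.68, 0.733, 0.001, -0.001]
contact_force: [-2.0, 6.6, 11.1]
gripper_width: 0.238
grasp_force: 59.8
```

Emit:
{"method": "arm_command", "body": {
  "deltas": [
    [-8.6,-1.8,0,0,0,0],
    [-8.1,-3.5,0,0,0,0],
    [-7.3,-5.0,0,0,0,0],
    [-6.2,-6.3,0,0,0,0],
    [-4.8,-7.4,0,0,0,0],
    [-3.3,-8.2,0,0,0,0],
    [-1.6,-8.7,0,0,0,0],
    [0.1,-8.8,0,0,0,0]
  ]
}}

```text
time_s: 38.6
tcp_pos: [0.4847, -0.0677, 0.1158]
eef_rot: [0.681, 0.732, 0.001, -0.001]
contact_force: [1.0, 9.2, 9.7]
gripper_width: 0.241
grasp_force: 59.5
```

Emit:
{"method": "arm_command", "body": {
  "deltas": [
    [1.8,-8.6,0,0,0,0],
    [3.5,-8.1,0,0,0,0],
    [5.0,-7.3,0,0,0,0],
    [6.3,-6.2,0,0,0,0],
    [7.4,-4.8,0,0,0,0],
    [8.2,-3.3,0,0,0,0],
    [8.7,-1.6,0,0,0,0],
    [8.8,0.1,0,0,0,0]
  ]
}}

```text
time_s: 39.4
tcp_pos: [0.4415, -0.0234, 0.1159]
eef_rot: [0.682, 0.732, -0.0, 0.001]
contact_force: [-1.0, -5.8, 11.3]
gripper_width: 0.241
grasp_force: 59.7
```

Emit:
{"method": "arm_command", "body": {
  "deltas": [
    [8.6,1.8,0,0,0,0],
    [8.1,3.5,0,0,0,0],
    [7.3,5.0,0,0,0,0],
    [6.2,6.3,0,0,0,0],
    [4.8,7.4,0,0,0,0],
    [3.3,8.2,0,0,0,0],
    [1.6,8.7,0,0,0,0],
    [-0.1,8.8,0,0,0,0]
  ]
}}

```text
time_s: 40.2
tcp_pos: [0.4849, 0.0228, 0.1156]
eef_rot: [0.681, 0.733, -0.001, -0.004]
contact_force: [-11.3, 7.0, 22.9]
gripper_width: 0.237
grasp_force: 60.9
```

Emit:
{"method": "arm_command", "body": {
  "deltas": [
    [-1.8,8.6,0,0,0,0],
    [-3.5,8.1,0,0,0,0],
    [-5.0,7.3,0,0,0,0],
    [-6.3,6.2,0,0,0,0],
    [-7.4,4.8,0,0,0,0],
    [-8.2,3.3,0,0,0,0],
    [-8.7,1.6,0,0,0,0],
    [-8.8,-0.1,0,0,0,0]
  ]
}}

```text
time_s: 41.0
tcp_pos: [0.5317, -0.0242, 0.1159]
eef_rot: [0.68, 0.733, 0.001, -0.001]
contact_force: [-1.9, 6.1, 11.3]
gripper_width: 0.242
grasp_force: 59.8
```

Emit:
{"method": "arm_command", "body": {
  "deltas": [
    [-8.6,-1.8,0,0,0,0],
    [-8.1,-3.5,0,0,0,0],
    [-7.3,-5.0,0,0,0,0],
    [-6.2,-6.3,0,0,0,0],
    [-4.8,-7.4,0,0,0,0],
    [-3.3,-8.2,0,0,0,0],
    [-1.6,-8.7,0,0,0,0],
    [0.1,-8.8,0,0,0,0]
  ]
}}

```text
time_s: 41.8
tcp_pos: [0.4847, -0.0676, 0.1158]
eef_rot: [0.681, 0.733, 0.001, -0.001]
contact_force: [0.7, 8.0, 9.5]
gripper_width: 0.243
grasp_force: 59.5
```

Emit:
{"method": "arm_command", "body": {
  "deltas": [
    [1.8,-8.6,0,0,0,0],
    [3.5,-8.1,0,0,0,0],
    [5.0,-7.3,0,0,0,0],
    [6.3,-6.2,0,0,0,0],
    [7.4,-4.8,0,0,0,0],
    [8.2,-3.3,0,0,0,0],
    [8.7,-1.6,0,0,0,0],
    [8.8,0.1,0,0,0,0]
  ]
}}

```text
time_s: 42.6
tcp_pos: [0.4416, -0.0234, 0.1159]
eef_rot: [0.682, 0.732, -0.0, 0.001]
contact_force: [-0.5, -6.5, 10.6]
gripper_width: 0.239
grasp_force: 59.7
```

Emit:
{"method": "arm_command", "body": {
  "deltas": [
    [8.6,1.8,0,0,0,0],
    [8.1,3.5,0,0,0,0],
    [7.3,5.0,0,0,0,0],
    [0,0,0,0,0,0],
    [0,0,0,0,0,0],
    [0,0,0,0,0,0]
  ]
}}

```text
time_s: 43.2
tcp_pos: [0.449, 0.0025, 0.1158]
eef_rot: [0.681, 0.732, -0.0, -0.001]
contact_force: [-4.9, 1.7, 16.3]
gripper_width: 0.243
grasp_force: 60.4
```

Emit:
{"method": "arm_command", "body": {
  "deltas": [
    [0,0,0,0,0,0],
    [0,0,0,0,0,0],
    [0,0,0,0,0,0],
    [0,0,0,0,0,0],
    [0,0,0,0,0,0]
  ],
  "grip": 60
}}

```text
time_s: 43.7
tcp_pos: [0.4503, 0.0022, 0.1153]
eef_rot: [0.681, 0.732, -0.0, -0.0]
contact_force: [-0.4, -0.4, 0.5]
gripper_width: 0.709
grasp_force: 0.0
```

Emit:
{"method": "arm_command", "body": {
  "deltas": [
    [0,0,-10,0,0,0],
    [0,0,-30,0,0,0],
    [0,0,-40,0,0,0],
    [0,0,-40,0,0,0],
    [0,0,0,0,0,0],
    [0,0,0,0,0,0]
  ]
}}

```text
time_s: 44.3
tcp_pos: [0.4508, 0.0024, 0.2366]
eef_rot: [0.681, 0.732, 0.001, 0.001]
contact_force: [-0.4, 0.4, -0.4]
gripper_width: 0.7
grasp_force: 0.0
```

```bash
cat >> h.py <<'E'
from scipy.optimize import least_squares
def sil(cam,x,y,zb):
    a=np.linspace(0,2*np.pi,40); P=[]
    for r,h in((25.5,0),(26.5,47),(26.5,61)): P+= [[x+r*np.cos(t),y+r*np.sin(t),zb+h] for t in a]
    q=proj(cam,np.array(P)/1000); return np.r_[q.min(0),q.max(0)]
def potpos(e,cam,zb,x0):  # fit pot (x,y) to a box extent
    f=least_squares(lambda p:sil(cam,*p,zb)-e,x0); return f.x.round(1),round(float(np.abs(f.fun).max()),1)
def pots(zb,x0,k=4):
    for c in("top","scene"):
        snap(c)
        for m in boxes_of(c,"pot_1")[:k]:
            print(c,round(m["conf"],2),px(m["extent"]).round(1),*potpos(px(m["extent"]),c,zb,x0))
E
python3 - <<'E'
from h import *
st(); pots(65,[630,-20])
E
```

```text
t 44.3 p [450.8   2.4 236.6] F [-0.4  0.4 -0.4] w 59.8 gf 0.0
[[-0.073, 0.997, 0.002], [0.997, 0.073, 0.001], [0.001, 0.002, -1.0]]
top 0.78 [241.9 162.1 257.9 183. ] [637.1  24.4] 0.3
top 0.61 [122.4 183.  198.7 239.7] [624.6 336.7] 28.6
scene 0.83 [275.6 179.4 297.4 216.7] [619.5 -46.8] 2.9
scene 0.63 [272.7 169.1 295.3 194.9] [649.9  26.4] 1.9
```

Emit:
{"method": "arm_command", "body": {
  "deltas": [
    [1,38,0,0,0,0],
    [1,38,0,0,0,0],
    [1,38,0,0,0,0],
    [1,38,0,0,0,0],
    [2,36,0,0,0,0],
    [0,0,30,0,0,0],
    [0,0,25,0,0,0],
    [0,0,0,0,0,0]
  ],
  "grip": 80
}}

```text
time_s: 45.3
tcp_pos: [0.6351, 0.0219, 0.1758]
eef_rot: [0.681, 0.732, -0.003, -0.003]
contact_force: [-0.2, 0.0, 0.3]
gripper_width: 0.934
grasp_force: 0.0
```

Run:
```python
from h import *
step([640,22,110]); pots(65,[630,-20])
```

```text
t 45.3 p [635.1  21.9 175.8] F [-0.2  0.   0.3] w 79.7 gf 0.0
[[-0.072, 0.997, -0.008], [0.997, 0.072, -0.001], [-0.0, -0.008, -1.0]]
tool delta [-0.2  5.4 65.8]
scene 0.87 [275.7 179.7 297.4 215.7] [620.5 -45.3] 2.2
scene 0.73 [270.  169.6 293.9 195.3] [643.7  26.3] 2.0
```

Emit:
{"method": "arm_command", "body": {
  "deltas": [
    [1.5,4,0,0,0,0],
    [0,0,20,0,0,0],
    [0,0,20,0,0,0],
    [0,0,15,0,0,0],
    [0,0,10,0,0,0],
    [0,0,0,0,0,0],
    [0,0,0,0,0,0]
  ]
}}

```text
time_s: 46.2
tcp_pos: [0.6418, 0.0235, 0.1159]
eef_rot: [0.681, 0.732, 0.0, 0.0]
contact_force: [0.1, 0.5, -0.1]
gripper_width: 0.941
grasp_force: 0.0
```

Emit:
{"method": "arm_command", "body": {
  "deltas": [
    [0,0,0,0,0,0],
    [0,0,0,0,0,0],
    [0,0,0,0,0,0],
    [0,0,0,0,0,0],
    [0,0,0,0,0,0],
    [0,0,0,0,0,0],
    [0,0,0,0,0,0]
  ],
  "grip": 0
}}

```text
time_s: 46.9
tcp_pos: [0.6418, 0.0235, 0.1167]
eef_rot: [0.681, 0.732, 0.001, 0.0]
contact_force: [-1.7, 0.7, 5.8]
gripper_width: 0.594
grasp_force: 61.3
```

Emit:
{"method": "arm_command", "body": {
  "deltas": [
    [0,0,-10,0,0,0],
    [0,0,-20,0,0,0],
    [0,0,-25,0,0,0],
    [0,0,-25,0,0,0],
    [0,0,0,0,0,0],
    [0,0,0,0,0,0]
  ]
}}

```text
time_s: 47.5
tcp_pos: [0.6415, 0.0237, 0.196]
eef_rot: [0.681, 0.732, 0.0, 0.0]
contact_force: [0.1, 1.2, -1.7]
gripper_width: 0.594
grasp_force: 62.8
```

Run:
```python
from h import *
step([506,344,150]); pots(65,[630,-20])
s=ctrl.read_state(); p=np.array(s["tcp_pos"])*1000; print("pred held",sil("scene",p[0],p[1],p[2]-45).round(1))
```

```text
t 47.5 p [641.5  23.7 196. ] F [ 0.1  1.2 -1.7] w 50.8 gf 62.8
[[-0.072, 0.997, 0.001], [0.997, 0.072, 0.0], [0.0, 0.001, -1.0]]
tool delta [ 329.3 -112.    45.9]
scene 0.66 [275.8 179.3 296.2 213.8] [621.7 -39.7] 1.5
scene 0.61 [269.2 142.4 296.8 170.2] [715.7 161.6] 4.8
scene 0.49 [258.7 183.9 325.4 226.2] [616.3 -84.2] 22.1
pred held [272.2 139.2 294.  170. ]
```

Emit:
{"method": "arm_command", "body": {
  "deltas": [
    [18,-6,0,0,0,0],
    [34,-12,0,0,0,0],
    [38,-13,0,0,0,0],
    [40,-13.5,0,0,0,0],
    [40,-13.5,0,0,0,0],
    [40,-13.5,0,0,0,0],
    [40,-13.5,0,0,0,0],
    [38,-13,0,0,0,0]
  ]
}}

```text
time_s: 48.5
tcp_pos: [0.5215, 0.3054, 0.1947]
eef_rot: [0.681, 0.732, -0.001, -0.0]
contact_force: [0.5, -0.2, -1.4]
gripper_width: 0.598
grasp_force: 62.9
```

Emit:
{"method": "arm_command", "body": {
  "deltas": [
    [26,-9,0,0,0,0],
    [15,-5,0,0,0,0],
    [0,0,30,0,0,0],
    [0,0,30,0,0,0],
    [0,0,30,0,0,0],
    [0,0,20,0,0,0],
    [0,0,0,0,0,0],
    [0,0,0,0,0,0]
  ]
}}

```text
time_s: 49.3
tcp_pos: [0.5065, 0.3427, 0.0856]
eef_rot: [0.682, 0.732, -0.0, 0.0]
contact_force: [-0.4, 0.1, -0.4]
gripper_width: 0.597
grasp_force: 63.0
```

Run:
```python
from h import *
step([506,344,57])
s=ctrl.read_state(); p=np.array(s["tcp_pos"])*1000
snap("scene"); print([ (round(m["conf"],2),px(m["extent"]).round(1)) for m in boxes_of("scene","pot_1")[:4]]); print("pred held",sil("scene",p[0],p[1],p[2]-51.5).round(1))
```

```text
t 49.3 p [506.5 342.7  85.6] F [-0.4  0.1 -0.4] w 51.0 gf 63.0
[[-0.071, 0.997, -0.0], [0.997, 0.071, -0.001], [-0.001, -0.0, -1.0]]
tool delta [ 1.4 -0.4 28.6]
[(0.94, array([276.7, 182.6, 295.6, 216. ])), (0.74, array([191.8, 141.1, 212.7, 163.9]))]
pred held [191.3 140.6 208.7 164.4]
```

Emit:
{"method": "arm_command", "body": {
  "deltas": [
    [0,0,12,0,0,0],
    [0,0,8,0,0,0],
    [0,0,4,0,0,0],
    [0,0,2,0,0,0],
    [0,0,1,0,0,0],
    [0,0,0,0,0,0],
    [0,0,0,0,0,0]
  ]
}}

```text
time_s: 50.1
tcp_pos: [0.5061, 0.3437, 0.0586]
eef_rot: [0.681, 0.732, 0.0, 0.0]
contact_force: [-0.1, 0.1, -1.5]
gripper_width: 0.598
grasp_force: 63.0
```

Emit:
{"method": "arm_command", "body": {
  "deltas": [
    [0,0,1,0,0,0],
    [0,0,1,0,0,0],
    [0,0,1,0,0,0],
    [0,0,0,0,0,0]
  ]
}}

```text
time_s: 50.5
tcp_pos: [0.5061, 0.3438, 0.0567]
eef_rot: [0.681, 0.732, 0.001, -0.0]
contact_force: [-4.4, -1.0, 12.1]
gripper_width: 0.593
grasp_force: 64.5
```

Emit:
{"method": "arm_command", "body": {
  "deltas": [
    [0,0,0,0,0,0],
    [0,0,0,0,0,0],
    [0,0,0,0,0,0],
    [0,0,0,0,0,0],
    [0,0,0,0,0,0],
    [0,0,0,0,0,0]
  ],
  "grip": 74
}}

```text
time_s: 51.1
tcp_pos: [0.5059, 0.3436, 0.0553]
eef_rot: [0.681, 0.732, -0.0, 0.0]
contact_force: [-0.3, -0.2, 0.8]
gripper_width: 0.865
grasp_force: 0.0
```

Emit:
{"method": "arm_command", "body": {
  "deltas": [
    [0,0,-10,0,0,0],
    [0,0,-30,0,0,0],
    [0,0,-40,0,0,0],
    [0,0,-40,0,0,0],
    [0,0,-40,0,0,0],
    [0,0,0,0,0,0]
  ]
}}

```text
time_s: 51.7
tcp_pos: [0.5086, 0.3442, 0.2217]
eef_rot: [0.681, 0.732, 0.005, 0.001]
contact_force: [-0.6, -0.5, -0.3]
gripper_width: 0.865
grasp_force: 0.0
```

Run:
```python
from h import *
step([620,-50,200]); pots(65,[630,-20])
print("mat pot:"); pots(5,[506,344])
```

```text
t 51.7 p [508.6 344.2 221.7] F [-0.6 -0.5 -0.3] w 73.8 gf 0.0
[[-0.072, 0.997, 0.008], [0.997, 0.072, 0.005], [0.005, 0.008, -1.0]]
tool delta [-401.3   82.7   20.4]
top 0.54 [268.3 161.7 284.4 178.8] [612.5 -57. ] 1.8
scene 0.88 [276.1 181.  298.3 217.3] [618.9 -51.8] 2.3
scene 0.59 [191.2 149.1 213.  172.7] [482.2 224.9] 1.5
scene 0.26 [209.9 133.7 270.5 181.7] [588.9 191.5] 21.3
mat pot:
top 0.68 [266.  163.8 282.7 180.6] [624.3 -57.8] 1.5
scene 0.88 [275.8 181.1 297.6 213.6] [666.8  35.5] 2.3
scene 0.83 [190.7 150.1 213.4 171.5] [509.7 338.1] 2.8
```

Emit:
{"method": "arm_command", "body": {
  "deltas": [
    [-40.5,8,0,0,0,0],
    [-40.5,8,0,0,0,0],
    [-40.5,8,0,0,0,0],
    [-40.5,8,0,0,0,0],
    [-40.5,8,0,0,0,0],
    [-40.5,8,0,0,0,0],
    [-40.5,8,0,0,0,0],
    [-40.5,8,0,0,0,0]
  ],
  "grip": 80
}}

```text
time_s: 52.9
tcp_pos: [0.5932, 0.0234, 0.2149]
eef_rot: [0.681, 0.732, -0.0, -0.0]
contact_force: [1.0, 0.3, 0.4]
gripper_width: 0.937
grasp_force: 0.0
```

Emit:
{"method": "arm_command", "body": {
  "deltas": [
    [-40.5,8,0,0,0,0],
    [-40.5,8,0,0,0,0],
    [0,0,25,0,0,0],
    [0,0,25,0,0,0],
    [0,0,0,0,0,0],
    [0,0,0,0,0,0]
  ]
}}

```text
time_s: 53.5
tcp_pos: [0.6147, -0.0545, 0.1652]
eef_rot: [0.681, 0.732, -0.001, -0.0]
contact_force: [0.9, -0.9, 0.8]
gripper_width: 0.936
grasp_force: 0.0
```

Run:
```python
from h import *
step([617,-54,115]); pots(65,[620,-50])
```

```text
t 53.5 p [614.7 -54.5 165.2] F [ 0.9 -0.9  0.8] w 80.0 gf 0.0
[[-0.072, 0.997, -0.001], [0.997, 0.072, -0.0], [-0.0, -0.002, -1.0]]
tool delta [ 0.4  2.4 50.2]
top 0.62 [166.  239.2 182.9 258.2] [495.3 333.8] 1.6
scene 0.91 [276.5 179.6 296.4 217.3] [618.6 -48.2] 3.0
scene 0.89 [191.  149.7 212.7 171.8] [481.9 226.5] 2.3
scene 0.21 [207.7 187.2 236.9 211.4] [472.1   8.8] 4.1
```

Emit:
{"method": "arm_command", "body": {
  "deltas": [
    [1,2.5,0,0,0,0],
    [0,0,20,0,0,0],
    [0,0,20,0,0,0],
    [0,0,11,0,0,0],
    [0,0,0,0,0,0],
    [0,0,0,0,0,0]
  ]
}}

```text
time_s: 54.3
tcp_pos: [0.6177, -0.0535, 0.115]
eef_rot: [0.681, 0.732, 0.0, 0.0]
contact_force: [0.7, 0.3, 0.1]
gripper_width: 0.94
grasp_force: 0.0
```

Emit:
{"method": "arm_command", "body": {
  "deltas": [
    [0,0,0,0,0,0],
    [0,0,0,0,0,0],
    [0,0,0,0,0,0],
    [0,0,0,0,0,0],
    [0,0,0,0,0,0],
    [0,0,0,0,0,0],
    [0,0,0,0,0,0]
  ],
  "grip": 0
}}

```text
time_s: 55.0
tcp_pos: [0.6179, -0.0535, 0.1158]
eef_rot: [0.681, 0.732, 0.001, 0.001]
contact_force: [-2.3, 0.1, 6.7]
gripper_width: 0.595
grasp_force: 61.3
```

Emit:
{"method": "arm_command", "body": {
  "deltas": [
    [0,0,-10,0,0,0],
    [0,0,-20,0,0,0],
    [0,0,-25,0,0,0],
    [0,0,-25,0,0,0],
    [0,0,0,0,0,0],
    [0,0,0,0,0,0]
  ]
}}

```text
time_s: 55.6
tcp_pos: [0.6175, -0.0532, 0.195]
eef_rot: [0.681, 0.732, 0.0, 0.0]
contact_force: [-0.1, 0.3, -2.8]
gripper_width: 0.593
grasp_force: 62.8
```

Run:
```python
from h import *
step([521,244.5,150]); pots(65,[620,-50])
s=ctrl.read_state(); p=np.array(s["tcp_pos"])*1000; print("pred held",sil("scene",p[0],p[1],p[2]-51.5).round(1))
```

```text
t 55.6 p [617.5 -53.2 195. ] F [-0.1  0.3 -2.8] w 50.6 gf 62.8
[[-0.072, 0.997, 0.001], [0.997, 0.072, 0.0], [0.0, 0.001, -1.0]]
tool delta [303.9 -74.7  45. ]
top 0.51 [167.6 239.7 186.  257.8] [492.3 327.2] 0.7
scene 0.85 [278.3 154.4 302.4 189. ] [691.2  68. ] 3.7
scene 0.65 [191.8 150.5 214.5 170.6] [485.8 226.5] 3.3
pred held [276.8 156.  300.4 189.4]
```

Emit:
{"method": "arm_command", "body": {
  "deltas": [
    [18,-4.5,0,0,0,0],
    [34,-8.5,0,0,0,0],
    [40,-10,0,0,0,0],
    [42,-10,0,0,0,0],
    [42,-10,0,0,0,0],
    [40,-10,0,0,0,0],
    [38,-9.5,0,0,0,0],
    [32,-8,0,0,0,0]
  ]
}}

```text
time_s: 56.6
tcp_pos: [0.525, 0.2291, 0.1936]
eef_rot: [0.681, 0.733, -0.001, -0.0]
contact_force: [0.5, 0.7, -1.9]
gripper_width: 0.593
grasp_force: 62.9
```

Emit:
{"method": "arm_command", "body": {
  "deltas": [
    [18,-4.5,0,0,0,0],
    [0,0,0,0,0,0],
    [0,0,30,0,0,0],
    [0,0,30,0,0,0],
    [0,0,30,0,0,0],
    [0,0,20,0,0,0],
    [0,0,0,0,0,0],
    [0,0,0,0,0,0]
  ]
}}

```text
time_s: 57.4
tcp_pos: [0.521, 0.2435, 0.0845]
eef_rot: [0.682, 0.732, -0.0, 0.0]
contact_force: [0.1, -0.5, -2.1]
gripper_width: 0.598
grasp_force: 63.0
```

Run:
```python
from h import *
step([521,244.5,57])
s=ctrl.read_state(); p=np.array(s["tcp_pos"])*1000
snap("scene"); print([ (round(m["conf"],2),px(m["extent"]).round(1)) for m in boxes_of("scene","pot_1")[:4]]); print("pred held",sil("scene",p[0],p[1],p[2]-51.5).round(1))
```

```text
t 57.4 p [521.  243.5  84.5] F [ 0.1 -0.5 -2.1] w 51.1 gf 63.0
[[-0.071, 0.997, -0.0], [0.997, 0.071, -0.001], [-0.001, -0.0, -1.0]]
tool delta [ 1.1  0.1 27.5]
[(0.87, array([207.8, 150.6, 222.1, 178.1])), (0.73, array([200.8, 260.1, 215.7, 273.3])), (0.28, array([205.9, 182.5, 325.6, 250.2]))]
pred held [204.4 152.6 222.4 178.1]
```

Emit:
{"method": "arm_command", "body": {
  "deltas": [
    [0,0,12,0,0,0],
    [0,0,8,0,0,0],
    [0,0,4,0,0,0],
    [0,0,2,0,0,0],
    [0,0,1,0,0,0],
    [0,0,1,0,0,0],
    [0,0,1,0,0,0],
    [0,0,0,0,0,0]
  ]
}}

```text
time_s: 58.3
tcp_pos: [0.5208, 0.2445, 0.0558]
eef_rot: [0.681, 0.732, 0.0, 0.0]
contact_force: [-0.7, -0.2, 2.3]
gripper_width: 0.599
grasp_force: 63.5
```

Emit:
{"method": "arm_command", "body": {
  "deltas": [
    [0,0,0,0,0,0],
    [0,0,0,0,0,0],
    [0,0,0,0,0,0]
  ]
}}

```text
time_s: 58.6
tcp_pos: [0.5208, 0.2445, 0.0558]
eef_rot: [0.681, 0.732, 0.0, 0.0]
contact_force: [-2.3, 0.3, 5.6]
gripper_width: 0.594
grasp_force: 63.5
```

Contact with the mat; release and retreat, then verify everything.

Emit:
{"method": "arm_command", "body": {
  "deltas": [
    [0,0,0,0,0,0],
    [0,0,0,0,0,0],
    [0,0,0,0,0,0],
    [0,0,0,0,0,0],
    [0,0,0,0,0,0],
    [0,0,0,0,0,0]
  ],
  "grip": 76
}}

```text
time_s: 59.2
tcp_pos: [0.5206, 0.2444, 0.0554]
eef_rot: [0.681, 0.732, -0.0, 0.0]
contact_force: [0.6, -0.2, -0.4]
gripper_width: 0.893
grasp_force: 0.0
```

Emit:
{"method": "arm_command", "body": {
  "deltas": [
    [0,0,-10,0,0,0],
    [0,0,-30,0,0,0],
    [0,0,-40,0,0,0],
    [0,0,-40,0,0,0],
    [0,0,-40,0,0,0],
    [0,0,-20,0,0,0]
  ]
}}

```text
time_s: 59.8
tcp_pos: [0.5217, 0.2443, 0.2397]
eef_rot: [0.681, 0.732, 0.002, 0.001]
contact_force: [0.9, 0.2, 0.0]
gripper_width: 0.891
grasp_force: 0.0
```

Emit:
{"method": "arm_command", "body": {
  "deltas": [
    [-40,0,0,0,0,0],
    [-40,0,0,0,0,0],
    [-40,0,0,0,0,0],
    [-40,0,0,0,0,0],
    [-40,0,0,0,0,0],
    [-40,0,0,0,0,0],
    [0,0,0,0,0,0],
    [0,0,0,0,0,0]
  ]
}}

```text
time_s: 60.6
tcp_pos: [0.5379, 0.0039, 0.2362]
eef_rot: [0.682, 0.731, 0.0, 0.0]
contact_force: [-0.0, 1.4, 0.1]
gripper_width: 0.893
grasp_force: 0.0
```

Run:
```python
from h import *
st(); pots(5,[515,300],3)
for c in("top","scene"): print(c,"pred",sil(c,506,344,5).round(1),sil(c,521,244.5,5).round(1))
for c in("top","scene"):
  snap(c,c+"end")
  for n in("lid","glue_stick","clip"): print(c,n,[(round(m["conf"],2),px(m["extent"]).round()) for m in boxes_of(c,n)[:2]])
# lid prediction
X=np.array([.987,.159]);Y=np.array([-.159,.987]);C=np.array([604.4,332.8])+34*X
P=[np.r_[C+a*45*X+b*109*Y,h]/1000 for a in(-1,1) for b in(-1,1) for h in(0,71)]
for c in("top","scene"): q=proj(c,P); print(c,"lid pred",q.min(0).round(),q.max(0).round())
```

```text
t 60.6 p [537.9   3.9 236.2] F [-0.   1.4  0.1] w 76.3 gf 0.0
[[-0.069, 0.998, 0.001], [0.998, 0.069, 0.0], [0.0, 0.001, -1.0]]
top 0.72 [193.8 222.7 210.4 243.5] [520.4 239.8] 1.1
top 0.69 [164.3 240.9 184.8 260.1] [500.5 342.6] 0.7
scene 0.7 [190.9 150.8 210.9 173. ] [504.3 332.2] 1.4
scene 0.58 [206.9 156.5 223.4 184.2] [530.2 259.4] 1.5
top pred [163.9 239.9 183.2 258.2] [191.7 224.1 209.7 242.7]
scene pred [191.9 148.5 209.  172.1] [204.9 160.5 222.7 185.7]
top lid [(0.71, array([122., 184., 197., 241.]))]
top glue_stick [(0.52, array([180., 157., 196., 170.]))]
top clip [(0.39, array([192., 227., 212., 243.]))]
scene lid [(0.72, array([214., 134., 267., 178.]))]
scene glue_stick [(0.55, array([285., 150., 294., 176.]))]
scene clip [(0.17, array([214., 132., 268., 180.]))]
top lid pred [124. 181.] [199. 242.]
scene lid pred [212. 131.] [267. 181.]
```

```bash
python3 -c "
from h import *
print(ticket.close_job())"
```

```text
the job is handed in; nothing more can be done
None
```

The job is done and handed in at about 61 s of robot time: lid standing right way up on the bare desk behind the mat, crank turned about 3.1 turns clockwise at about 0.31 turn/s, and both pots (only two were in the box) upright on the cork mat.

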